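Unload a lead-strip carrier with a spatula

TASK

Swing the hold-down bar of the work-holder fully round to its stop pin, then slide the spatula under the strip carrier, lift it out and set it flat on the two-rail rest. Lay the spatula down flat on the bench and let it go, then take the carrier by its long edges with the gripper and set it down (do not drop it) flat in the walled tray, lengthwise along the tray. Leave the bar at its stop, never tip the carrier over, and leave the setting block, the clip box and the tape roll where they are.

Things in the scene. Friction and masses are not known exactly. Their poses are not given: they have to be found in the camera images.
- strip_center (a point): centre, half-way up, of the loose lead-strip carrier: flat metal plate, x -11 to +19 mm of here, 90 mm long in y, 6 mm thick, black tab mid-way on its -x long edge (x -19 to -11, y +-8 mm, 9 mm high): 38 mm over plate and tab. Flat underside 4.5 mm below here. z up. 50 g. Starts seated in the work-holder, tab to its open front.
- spatula_grip (a point): point in the handle of the loose spatula, 19 mm above its underside. x points to the blade tip, z up. Black handle 18 mm wide in y, 8 to 30 mm above the underside, from 55 mm behind to 45 mm ahead of here. 160 g. Starts lying flat on the bench.
- holder_seat (a point): fixed steel work-holder: point level with its rail tops (40 mm above the bench) under the middle of the seated carrier. x points away from the open front (the spatula enters along +x), y along the carrier, z up. The carrier's ends lie on end rails (y 33 to 57 mm either side); between them a channel 66 mm wide, floor 24 mm below the rail tops.
- bar_pivot (a point): vertical pivot axis of the hold-down bar, fixed on the work-holder 72 mm from its middle towards -y, 55 mm above the bench; axes as the work-holder's. Steel bar 14 mm wide, 7 mm thick, underside 52 mm above the bench, reaching 112 mm from the pivot.
- bar_knob (a point): centre of the upright black knob (16 mm diameter, 28 mm high, from 59 to 87 mm above the bench) at the free end of the bar, 103 mm from the pivot. To be pushed or pinched.
- bar (a joint): angle of the hold-down bar, rad: 0 = along the holder's +y, across the carrier; grows as the free end swings to the open front (holder's -x), anticlockwise from above; at 1.5 it meets the stop pin and points out of the front beside the channel. Light friction, stays where left.
- rest_top (a point): middle of the fixed two-rail rest, level with its rail tops (40 mm above the bench). x points away from its front, z up. Two steel rails 56 mm long along x, at y 33 to 55 mm either side; channel 66 mm wide between, open at front and back, floor 24 mm below the tops; base plate 64 x 124 mm. The carrier lies across both rails, length along y.
- tray_in (a point): centre of the inner floor of the fixed grey open tray; outside 112 mm in x, 132 mm in y, 18 mm high; walls 4 mm, floor 4 mm thick. z up; the carrier's length goes along y.
- spatula: the spatula again; origin on its underside, 35 mm ahead of spatula_grip, same axes. Steel blade 46 mm wide, 2 mm thick, underside level with the spatula's underside, x from +22 mm here, full width to +64 mm, then a half-round end to its tip at +87 mm. A foot under the handle's rear end keeps it level when it lies.
- strip: the carrier again; origin on its underside, below strip_center, same axes
- holder: the work-holder again; origin on the bench below holder_seat, same axes. Base plate x +-35, y -90 to +64 mm, 16 mm high. Back wall x 23 to 30 mm, 50 mm high; end lips 46 mm high. Stop pin for the bar at x -29, y -83 mm, 62 mm high.
- rest: the two-rail rest; origin on the bench under rest_top
- tray: the tray; origin on the bench under its middle
- setup_block: small metal height-setting block with an upright pin, 28 x 40 x 32 mm, loose bystander; origin at its underside
- clip_box: closed box of clips, 44 x 70 x 30 mm, loose bystander; origin at its underside
- tape_roll: roll of tape lying flat, 73 mm diameter, 12 mm high, loose bystander; origin at its underside

How it is judged:
By the outcome, as a careful person would: the job done as asked, in the order asked, and still so for the second after the job is handed in, with the robot touching nothing.
It also fails if it takes over 72 s, if anything falls off the work surface, if the arm or the gripper's body presses on something with over 40 N, if the wrist force passes 120 N, or if a joint passes its speed limit or range.

ROBOT

A 7-joint arm with a two-finger parallel gripper is mounted at the origin on the work surface; the furniture and walls round the work are solid. World frame = base frame: x ahead of the robot, y to its left, z up, the work surface at z = 0. Lengths are in m, angles in rad, forces in N, time in s.
With the tool pointing down it reaches from about 0.4 to 0.85 m from the base axis. Payload 10.4 kg.
Tool frame: the origin (TCP) lies at the very end of the fingers, on their centre line; the grasp point (between the pads) lies 19 mm behind it (manip.grip_depth is the distance from the TCP to the grasp point, in m); z points along the fingers, x is the direction in which the jaws open and shut, and the axes are right-handed (so a half turn about z gives the same grasp; the last joint's range is limited). The gripper opens to 85 mm and grips with 20 to 120 N. Pads are 22 mm wide; open, the fingers measure 114 mm over their backs; the gripper's body (76 mm by 85 mm) begins 54 mm behind the grasp point. The pads swing forward as they close: fully open they stand 13 mm farther back than shut.
Start: joints at [-0.023, 0.332, -0.065, 1.46, 0.022, 1.35, -0.088], TCP at [0.625, 0, 0.231] pointing down, gripper open.
Joint ranges: [-2.6, 2.6], [-0.5, 2.12], [-1.47, 1.34], [0.16, 2.42], [-1.27, 4.41], [0.06, 2.06], [-2.6, 2.6]. Speed limits (rad/s): [2.22, 2.22, 2.79, 2.79, 3.14, 3.14, 3.14].

INTERFACE

Orientations are given as a unit quaternion [x, y, z, w].
In Python, from workcell import manip, cams gives the robot as it stands. The module is installed in compiled form; this text tells all that it offers.
- The arm moves only by the tool move_arm, never from a script. Its arguments are lists of equal length, an entry for each row: "claw": the opening, from 0 (shut) to 1 (fully open); "dp": the shift along the tool's x, y, z as a fraction of full scale, a list of three; "turn": the turn, a rotation vector about the tool's x, y, z as a fraction of full scale, a list of three. A call has 1 to 8 rows; each row shifts and turns the commanded pose from where the row before left it, along the tool's axes as they then stand; what a row does not reach is not made up. Full scale, the value 1, is 200 mm for a shift and 45 degrees for a turn. A row lasts 1/12 s, in which the tool goes at most 41.7 mm and 7.16 degrees, less where a joint would pass 70% of its speed; a pose out of reach is approached as far as the arm can. A call with a number of a shift or a turn outside -1 to 1 is refused whole. A call with a gripper value outside its range is refused whole. The fingers move at their own pace and stop on an object; "grip_force" is the grip in N (left out, the last holds). Time passes only in rows, so rows that do not move let the fingers close. It gives the time, the measured TCP pose, the force and the opening at its end, in the units of the state.
- manip.get_obs(): the state, without advancing time (a new reading comes with each control period).
- cams.camera(name): name is "scene" or "side" or "wrist"; returns the picture (400x640x3 uint8, red, green, blue); there is no depth.
- cams.camera_info(name): a dict with "fx", "fy", "cx", "cy" (pixels), "pose" (4x4, takes a point from camera to world coordinates); the wrist camera has in their place "tool_from_camera" (4x4, takes a point from camera to tool coordinates, whose origin is the TCP and whose axes are the tool frame's). Camera axes: x right, y down, z forward; pixel columns grow to the right and rows downward; lengths in m; the calibration is good to about 2 mm. A picture is of the moment at which its call begins: read the wrist's pose just before it. camera_info takes no time and is no camera call.
- manip.hand_in(): hands the job in, once; it reports no verdict.
The state is a dict: "clock": time; "joint_pos": joint angles; "joint_velocities": joint speeds; "tau": joint torques, N m; "position": TCP position; "ee_rot": TCP orientation; "ft_force": force on the tool from outside, world axes, zero at the start; "torque": the same for the moment, N m; "grip_width": opening from 0.0 (shut) to 1.0 (fully open).
Only numpy, scipy, OpenCV 4.12 (cv2) and the standard library are available. Lean on these libraries where they do the work, as an engineer would, in place of code of your own. Each camera call takes 0.05 s, during which the arm holds its last target.

## Working session

There is one attempt and no reset: what is moved stays moved. The work goes in short steps, Python scripts to look and compute and a tool call to move; the robot and the scene stay as the last step left them, time stands still between calls to the robot, and variables do not carry over. Pictures are saved under pics/ and viewed, and the job is handed in when it is done.

Besides the shell and the picture viewer there is one more tool, called after ">>>" as name(argument=value, ...) on one line, values as JSON. move_arm: Moves the arm, as the interface text tells. Shift numbers are shares of 200 mm and turn numbers shares of 45 degrees, none past 1 either way. Its arguments: {"type":"object","properties":{"claw":{"type":"array","items":{"type":"number"}},"dp":{"type":"array","items":{"type":"array","items":{"type":"number"}}},"turn":{"type":"array","items":{"type":"array","items":{"type":"number"}}},"grip_force":{"type":"number"}},"required":["claw","dp","turn"]}

```bash
mkdir -p pics; ls; python3 - <<'E'
from workcell import manip, cams
import cv2,numpy as np
np.set_printoptions(precision=4,suppress=True)
o=manip.get_obs(); print(o)
for n in ["scene","side","wrist"]:
    im=cams.camera(n); cv2.imwrite(f"pics/a_{n}.png",im[:,:,::-1]); print(n,cams.camera_info(n))
E
```

```text
pics
{'clock': 0.0, 'joint_pos': array([-0.0226,  0.3329, -0.0647,  1.4609,  0.0216,  1.35  , -0.0885]), 'joint_velocities': array([ 0.0015, -0.0005, -0.0001, -0.0006, -0.0004,  0.0006, -0.0008]), 'tau': array([  0.0005, -62.545 ,   0.0497, -39.161 ,   0.0164,   0.0098,
        -0.    ]), 'position': array([0.6246, 0.    , 0.2305]), 'ee_rot': array([ 1.    ,  0.    , -0.0007,  0.    ]), 'ft_force': array([0.2296, 0.4253, 0.5641]), 'torque': array([ 0.0313,  0.0251, -0.0681]), 'grip_width': 1.0012707952645683}
scene {'fx': 422.3890082812965, 'fy': 422.3890082812965, 'cx': 318.52612672921157, 'cy': 196.59111640176332, 'pose': array([[ 0.796 , -0.4672,  0.3848,  0.1454],
       [-0.6051, -0.5991,  0.5243, -0.7521],
       [-0.0144, -0.6502, -0.7597,  0.8817],
       [ 0.    ,  0.    ,  0.    ,  1.    ]])}
side {'fx': 361.14909552785036, 'fy': 361.14909552785036, 'cx': 329.1414816261768, 'cy': 205.84729481074103, 'pose': array([[ 0.9331, -0.1924,  0.3039,  0.2885],
       [-0.3596, -0.5197,  0.775 , -0.8428],
       [ 0.0089, -0.8324, -0.5541,  0.5585],
       [ 0.    ,  0.    ,  0.    ,  1.    ]])}
wrist {'fx': 337.25818807030936, 'fy': 337.25818807030936, 'cx': 314.6085377545387, 'cy': 202.0995174116145, 'tool_from_camera': array([[ 1.    , -0.0012, -0.0009,  0.001 ],
       [ 0.0014,  0.9519,  0.3063, -0.0792],
       [ 0.0005, -0.3063,  0.9519, -0.1439],
       [ 0.    ,  0.    ,  0.    ,  1.    ]])}
```

View pics/a_scene.png

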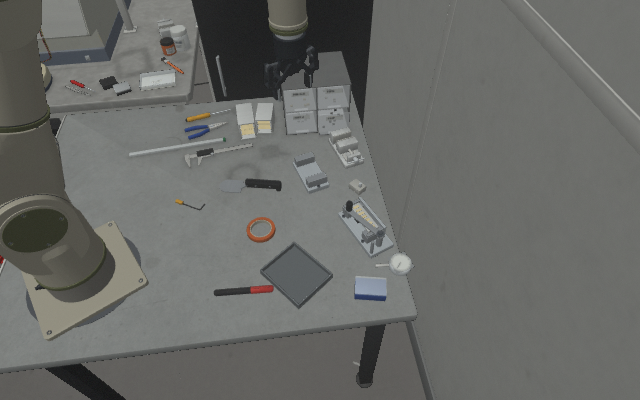

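View pics/a_side.png

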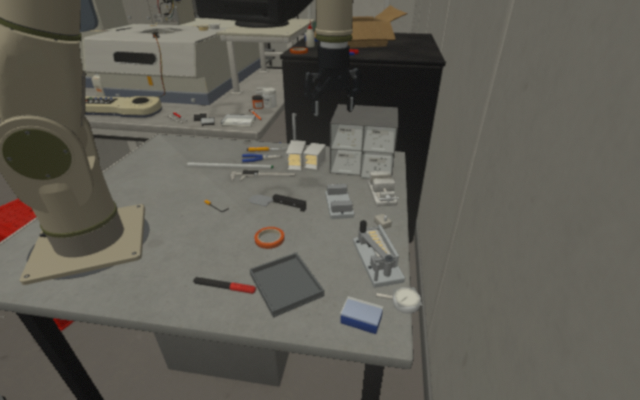

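View pics/a_wrist.png

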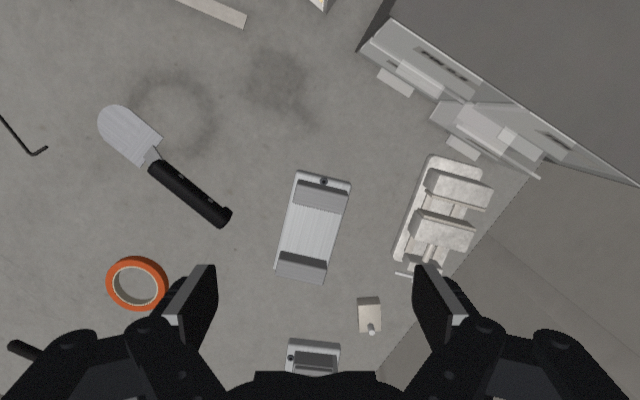

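```bash
cat > h.py <<'E'
from workcell import manip, cams
import cv2,numpy as np
from scipy.spatial.transform import Rotation as R
np.set_printoptions(precision=4,suppress=True)
def tool_pose(o=None):
    o=o or manip.get_obs(); T=np.eye(4); T[:3,:3]=R.from_quat(o['ee_rot']).as_matrix(); T[:3,3]=o['position']; return T
def campose(n,T=None):
    i=cams.camera_info(n)
    P=i['pose'] if n!='wrist' else T@i['tool_from_camera']
    return i,P
def ray(n,uv,T=None):
    i,P=campose(n,T); u=np.atleast_2d(uv).astype(float)
    d=np.c_[(u[:,0]-i['cx'])/i['fx'],(u[:,1]-i['cy'])/i['fy'],np.ones(len(u))]@P[:3,:3].T
    return P[:3,3],d
def plane(n,uv,z,T=None):
    o,d=ray(n,uv,T); return o+d*((z-o[2])/d[:,2])[:,None]
def proj(n,X,T=None):
    i,P=campose(n,T); X=np.atleast_2d(X); c=(X-P[:3,3])@P[:3,:3]
    return np.c_[c[:,0]/c[:,2]*i['fx']+i['cx'],c[:,1]/c[:,2]*i['fy']+i['cy']]
def tri(obs): # list of (name,uv,T)
    A=np.zeros((3,3));b=np.zeros(3)
    L=[]
    for n,uv,T in obs:
        o,d=ray(n,uv,T); d=d[0]/np.linalg.norm(d[0]); M=np.eye(3)-np.outer(d,d); A+=M;b+=M@o; L.append((o,M))
    x=np.linalg.solve(A,b); return x,[round(1000*np.linalg.norm(M@(x-o)),1) for o,M in L]
def crop(im,x0,y0,x1,y1,s,name): 
    c=im[y0:y1,x0:x1]; c=cv2.resize(c,None,fx=s,fy=s,interpolation=cv2.INTER_CUBIC); cv2.imwrite(name,c)
def snap(n,name):
    T=tool_pose(); im=cams.camera(n); cv2.imwrite('pics/'+name+'.png',im[:,:,::-1]); np.save('pics/'+name+'_T.npy',T); return im,T
E
python3 - <<'E'
from h import *
s=cv2.imread('pics/a_scene.png'); crop(s,220,120,420,310,4,'pics/b.png')
s=cv2.imread('pics/a_side.png'); crop(s,310,160,430,340,4,'pics/c.png')
for n,p in dict(holder=(365,228),tray=(296,273),rest=(311,173),clip=(370,288),tape=(261,229),spat=(265,184),blk=(358,186)).items(): print(n,plane('scene',p,0.02)[0])
E
```

```text
holder [ 0.6112 -0.3123  0.02  ]
tray [ 0.3989 -0.3115  0.02  ]
rest [ 0.6181 -0.0746  0.02  ]
clip [ 0.509  -0.4456  0.02  ]
tape [ 0.402  -0.1538  0.02  ]
spat [ 0.4929 -0.03    0.02  ]
blk [ 0.6903 -0.1935  0.02  ]
```

View pics/b.png

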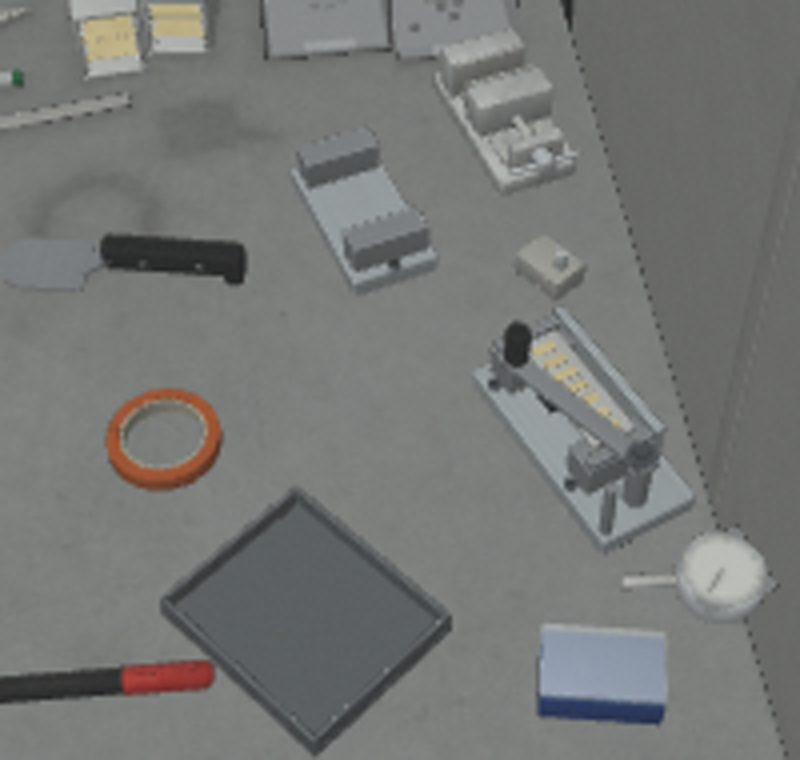

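View pics/c.png

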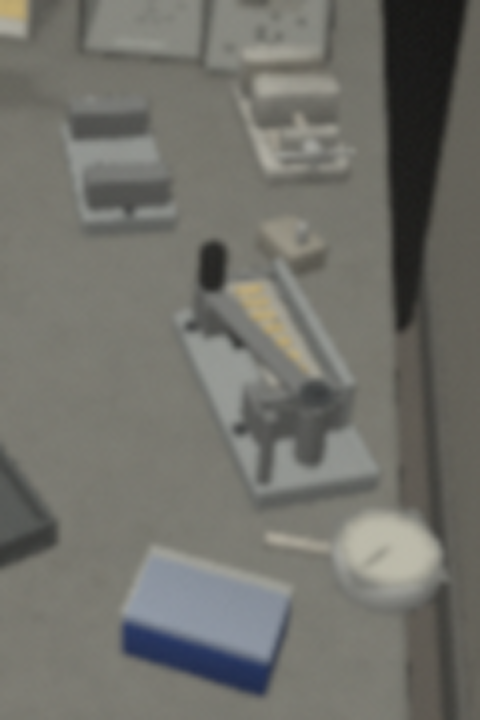

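>>> move_arm(claw=[1, 1, 1, 1, 1], dp=[[0, 0.2, 0], [0, 0.2, 0], [0, 0.2, 0], [0, 0.15, 0], [0, 0, 0]], turn=[[0, 0, 0], [0, 0, 0], [0, 0, 0], [0, 0, 0], [0, 0, 0]])

```text
clock: 0.57
position: [0.6234, -0.1591, 0.2309]
ee_rot: [1.0, -0.005, -0.001, 0.002]
ft_force: [-0.1, -1.3, 0.3]
grip_width: 1.0
```

```bash
python3 -c "
from h import *
im,T=snap('wrist','w1');print(T)"
```

```text
[[ 0.9999 -0.0099 -0.0013  0.6234]
 [-0.0099 -0.9999 -0.0041 -0.1591]
 [-0.0012  0.0041 -1.      0.2309]
 [ 0.      0.      0.      1.    ]]
```

>>> move_arm(claw=[1, 1, 1, 1], dp=[[0, 0.2, 0], [0, 0.2, 0], [0, 0, 0], [0, 0, 0]], turn=[[0, 0, 0], [0, 0, 0], [0, 0, 0], [0, 0, 0]])

```text
clock: 0.95
position: [0.6244, -0.2321, 0.2307]
ee_rot: [1.0, -0.002, -0.0, 0.0]
ft_force: [0.6, 0.7, -0.6]
grip_width: 0.998
```

```bash
python3 -c "
from h import *
im,T=snap('wrist','w2');print(T)"
```

```text
[[ 1.     -0.0036 -0.001   0.6244]
 [-0.0036 -1.     -0.0005 -0.2321]
 [-0.001   0.0005 -1.      0.2307]
 [ 0.      0.      0.      1.    ]]
```

View pics/w1.png

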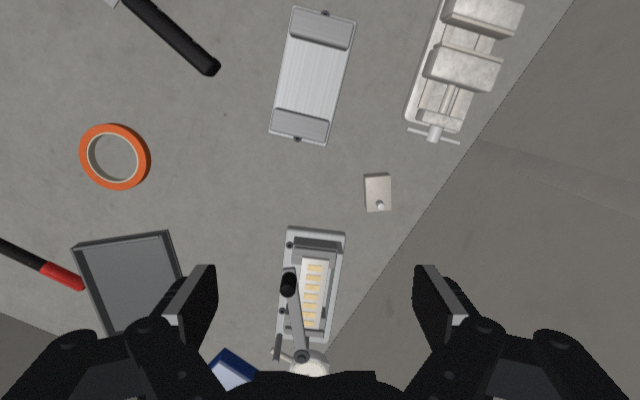

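View pics/w2.png

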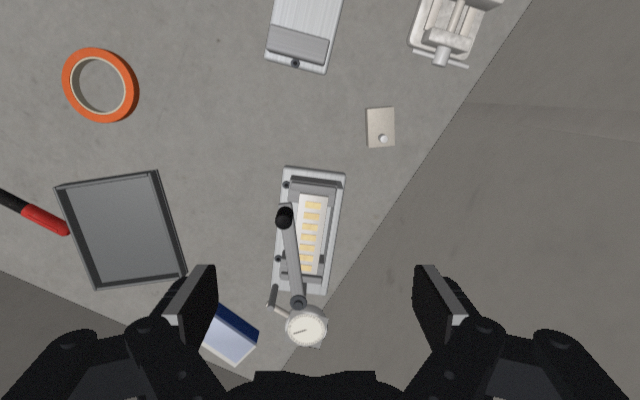

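```bash
python3 - <<'E'
from h import *
s=cv2.imread('pics/w2.png'); crop(s,255,155,365,305,5,'pics/w2c.png')
s=cv2.imread('pics/w1.png'); crop(s,255,215,365,370,5,'pics/w1c.png')
E
```

```text
(no output)
```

View pics/w2c.png

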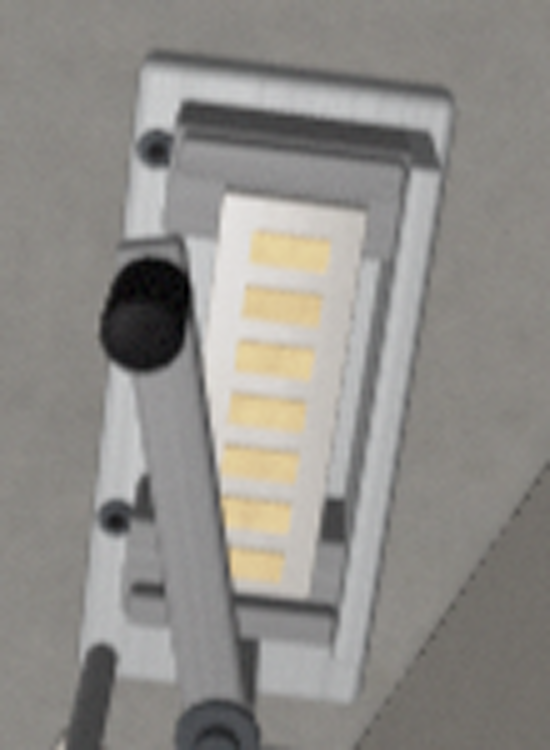

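View pics/w1c.png

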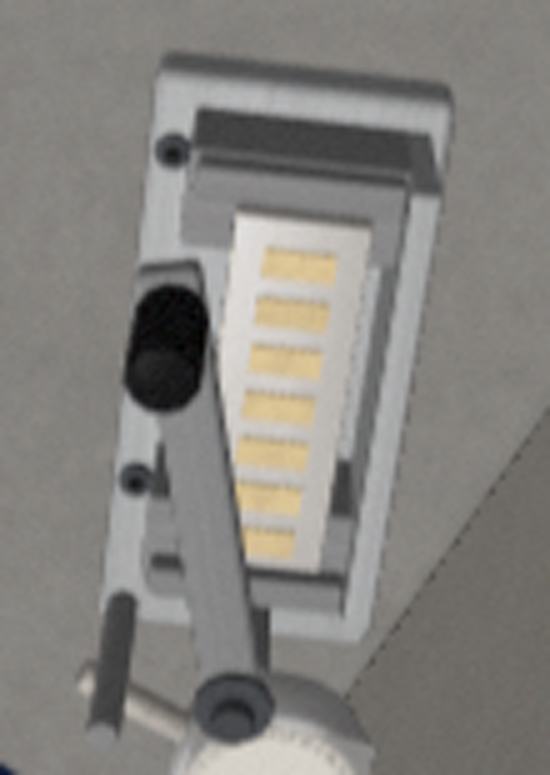

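```bash
python3 - <<'E'
from h import *
T1=np.load('pics/w1_T.npy');T2=np.load('pics/w2_T.npy')
c2=lambda x,y:(x/5+254.6+.0,y/5+154.6); c1=lambda x,y:(x/5+254.6,y/5+214.6)
def s(nm,a,b): 
    x,e=tri([('wrist',c2(*a),T2),('wrist',c1(*b),T1)]); print(nm,x,e); return x
k=s('knobtop',(143,325),(163,378)); p=s('pivtop',(213,738),(233,712))
A=[s('stripTL',(222,196),(237,213)),s('stripTR',(368,210),(372,233)),s('stripBR',(308,598),(318,572))]
s('gold1',(290,252),(298,266)); s('gold5',(260,464),(272,453)); s('gold7',(255,563),(268,542))
s('baseTL',(143,60),(163,65));s('baseTR',(453,95),(452,98));s('baseBR',(358,695),(362,630))
s('lipTopN TL',(180,132),(197,160));s('lipTR',(408,160),(408,183))
s('lipS BL',(130,598),(150,572)); s('pin top',(88,740),(105,728))
for n,q,z in [('gold1',(290,252),.046),('g7',(255,563),.046),('TL',(222,196),.046),('TR',(368,210),.046),('BR',(308,598),.046)]: print(n,plane('wrist',c2(*q),z,T2))
for n,q,z in [('gold1',(298,266),.046),('g7',(268,542),.046),('TL',(237,213),.046),('TR',(372,233),.046),('BR',(318,572),.046)]: print(n,plane('wrist',c1(*q),z,T1))
for n,q,z in [('bTL',(143,62),.016),('bTR',(453,97),.016),('bBR',(358,697),.016)]: print(n,plane('wrist',c2(*q),z,T2))
print('knob@.087',plane('wrist',c2(143,325),.087,T2),plane('wrist',c1(163,378),.087,T1))
E
```

```text
knobtop [ 0.5966 -0.2601  0.0924] [np.float64(0.1), np.float64(0.1)]
pivtop [ 0.6061 -0.3636  0.0666] [np.float64(0.3), np.float64(0.3)]
stripTL [ 0.6089 -0.2509  0.0424] [np.float64(0.1), np.float64(0.1)]
stripTR [ 0.6383 -0.2513  0.0513] [np.float64(0.1), np.float64(0.1)]
stripBR [ 0.6261 -0.3413  0.0474] [np.float64(0.0), np.float64(0.0)]
gold1 [ 0.6225 -0.2617  0.0467] [np.float64(0.2), np.float64(0.2)]
gold5 [ 0.6159 -0.3094  0.0466] [np.float64(0.1), np.float64(0.1)]
gold7 [ 0.6146 -0.3321  0.0483] [np.float64(0.0), np.float64(0.0)]
baseTL [ 0.5907 -0.2293  0.0096] [np.float64(0.4), np.float64(0.4)]
baseTR [ 0.6583 -0.2366  0.0138] [np.float64(0.0), np.float64(0.0)]
baseBR [ 0.6381 -0.3916  0.0077] [np.float64(0.5), np.float64(0.5)]
lipTopN TL [ 0.6008 -0.2365  0.0456] [np.float64(0.1), np.float64(0.1)]
lipTR [ 0.6465 -0.2427  0.0452] [np.float64(0.2), np.float64(0.2)]
lipS BL [ 0.5869 -0.3417  0.0463] [np.float64(0.1), np.float64(0.1)]
pin top [ 0.5805 -0.3543  0.0809] [np.float64(0.9), np.float64(0.9)]
gold1 [[ 0.6227 -0.2619  0.046 ]]
g7 [[ 0.6146 -0.3334  0.046 ]]
TL [[ 0.609  -0.2499  0.046 ]]
TR [[ 0.6386 -0.253   0.046 ]]
BR [[ 0.6261 -0.3421  0.046 ]]
gold1 [[ 0.6223 -0.2621  0.046 ]]
g7 [[ 0.6145 -0.3339  0.046 ]]
TL [[ 0.6092 -0.249   0.046 ]]
TR [[ 0.6385 -0.2542  0.046 ]]
BR [[ 0.626  -0.3424  0.046 ]]
bTL [[ 0.5909 -0.2284  0.016 ]]
bTR [[ 0.6581 -0.2365  0.016 ]]
bBR [[ 0.6383 -0.3867  0.016 ]]
knob@.087 [[ 0.5962 -0.2622  0.087 ]] [[ 0.5959 -0.2636  0.087 ]]
```

>>> move_arm(claw=[0.45, 0.45, 0.45, 0.45, 0.45], dp=[[-0.14, 0.155, 0], [0, 0, 0.2], [0, 0, 0.2], [0, 0, 0.1], [0, 0, 0]], turn=[[0, 0, -0.113], [0, 0, 0], [0, 0, 0], [0, 0, 0], [0, 0, 0]])

```text
clock: 1.42
position: [0.5949, -0.2573, 0.1258]
ee_rot: [0.999, 0.046, -0.004, -0.002]
ft_force: [-0.9, -0.3, 0.5]
grip_width: 0.452
```

```bash
python3 -c "
from h import *
im,T=snap('wrist','w3');print(T)
print(proj('wrist',[[.596,-.263,.087],[.596,-.263,.059]],T))"
```

```text
[[ 0.9958  0.0914 -0.0077  0.5949]
 [ 0.0915 -0.9958  0.0041 -0.2573]
 [-0.0073 -0.0048 -1.      0.1258]
 [ 0.      0.      0.      1.    ]]
[[314.7047 244.2584]
 [315.0193 226.7178]]
```

View pics/w3.png

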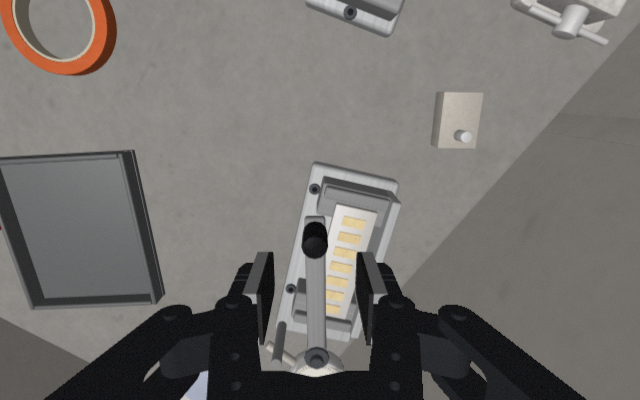

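>>> move_arm(claw=[0.42, 0.4, 0.36], dp=[[0, 0.02, 0.2], [0, 0, 0.1], [0, 0, 0]], turn=[[0, 0, 0], [0, 0, 0], [0, 0, 0]])

```text
clock: 1.72
position: [0.5966, -0.2631, 0.069]
ee_rot: [0.999, 0.045, -0.002, -0.001]
ft_force: [-0.2, 0.4, -1.6]
grip_width: 0.365
```

>>> move_arm(claw=[0.36, 0.36, 0.36, 0.36, 0.36, 0.36], dp=[[-0.0628, 0.0038, 0], [-0.0628, 0.0038, 0], [-0.0628, 0.0038, 0], [-0.0628, 0.0038, 0], [-0.0628, 0.0038, 0], [0, 0, 0]], turn=[[0, 0, -0.1556], [0, 0, -0.1556], [0, 0, -0.1556], [0, 0, -0.1556], [0, 0, -0.1556], [0, 0, 0]])

```text
clock: 2.22
position: [0.5403, -0.2907, 0.0748]
ee_rot: [0.939, 0.345, 0.001, 0.002]
ft_force: [-0.2, 0.2, -0.0]
grip_width: 0.361
```

```bash
python3 -c "
from h import *
o=manip.get_obs();T=tool_pose(o);print(T,o['joint_pos'],o['ft_force'])
d=T[:2,3]-np.array([.6054,-.3664]);print(np.linalg.norm(d),np.degrees(np.arctan2(-d[0],d[1])),np.degrees(np.arctan2(T[1,0],T[0,0])))"
```

```text
[[ 0.7622  0.6473  0.003   0.5403]
 [ 0.6474 -0.7622 -0.0024 -0.2907]
 [ 0.0007  0.0037 -1.      0.0748]
 [ 0.      0.      0.      1.    ]] [ 0.4737  0.4338 -0.0689  1.6656  0.0347  1.0397  1.0977] [-0.195   0.2206 -0.0016]
0.09984382121851991 40.70312794659423 40.34244014526893
```

>>> move_arm(claw=[0.36, 0.36, 0.36, 0.36, 0.36, 0.36], dp=[[-0.0628, -0.01, 0.025], [-0.0628, 0.0038, 0], [-0.0628, 0.0038, 0], [-0.0628, 0.0038, 0], [-0.0628, 0.0038, 0], [0, 0, 0]], turn=[[0, 0, -0.1556], [0, 0, -0.1556], [0, 0, -0.1556], [0, 0, -0.1556], [0, 0, -0.1556], [0, 0, 0]])

```text
clock: 2.72
position: [0.5056, -0.3415, 0.0686]
ee_rot: [0.793, 0.609, 0.0, 0.002]
ft_force: [-0.5, -0.8, -0.1]
grip_width: 0.362
```

>>> move_arm(claw=[0.36, 0.36, 0.36, 0.36], dp=[[-0.03, 0, 0], [-0.02, 0, 0], [-0.01, 0, 0], [0, 0, 0]], turn=[[0, 0, 0], [0, 0, 0], [0, 0, 0], [0, 0, 0]])

```text
clock: 3.05
position: [0.5026, -0.3505, 0.0667]
ee_rot: [0.794, 0.609, 0.0, 0.0]
ft_force: [-0.5, -0.0, 0.4]
grip_width: 0.359
```

```bash
python3 -c "
from h import *
o=manip.get_obs();T=tool_pose(o);print(T,o['joint_pos'],o['ft_force'])
d=T[:2,3]-np.array([.6054,-.3664]);print(np.linalg.norm(d),np.degrees(np.arctan2(-d[0],d[1])),np.degrees(np.arctan2(T[1,0],T[0,0])))
snap('wrist','w4')"
```

```text
[[ 0.2594  0.9658  0.0006  0.5026]
 [ 0.9658 -0.2594 -0.0004 -0.3505]
 [-0.0002  0.0006 -1.      0.0667]
 [ 0.      0.      0.      1.    ]] [ 0.654   0.448  -0.1502  1.6668  0.0756  1.0319  1.788 ] [-0.5088 -0.0085  0.3536]
0.1040317261910718 81.1838713678881 74.96471135689842
```

View pics/w4.png

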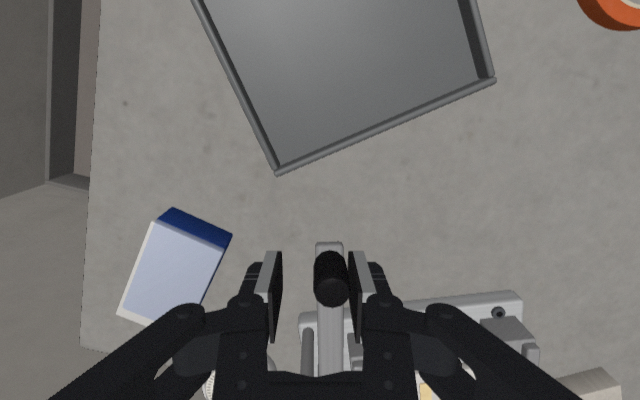

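>>> move_arm(claw=[0.36, 0.36, 0.36], dp=[[-0.015, 0, 0], [-0.01, 0, 0], [0, 0, 0]], turn=[[0, 0, -0.07], [0, 0, 0], [0, 0, 0]])

```text
clock: 3.35
position: [0.5014, -0.3539, 0.0663]
ee_rot: [0.776, 0.631, 0.001, -0.001]
ft_force: [-0.4, 4.1, 2.0]
grip_width: 0.361
```

>>> move_arm(claw=[0.36, 0.36, 0.36], dp=[[-0.01, 0, 0], [-0.01, 0, 0], [0, 0, 0]], turn=[[0, 0, 0], [0, 0, 0], [0, 0, 0]])

```text
clock: 3.6
position: [0.5014, -0.3543, 0.0661]
ee_rot: [0.775, 0.632, 0.002, -0.003]
ft_force: [0.5, 14.5, 7.1]
grip_width: 0.362
```

>>> move_arm(claw=[0.42, 0.5, 0.6, 1, 1, 1, 1, 1], dp=[[0.02, 0, 0], [0, 0, -0.1], [0, 0, -0.2], [0, 0, -0.2], [0, -0.2, -0.2], [0, -0.2, 0], [0, -0.2, 0], [0, 0, 0]], turn=[[0, 0, 0], [0, 0, 0], [0, 0, 0], [0, 0, 0.1], [0, 0, 0.159], [0, 0, 0.159], [0, 0, 0.159], [0, 0, 0]])

```text
clock: 4.27
position: [0.3949, -0.3083, 0.1947]
ee_rot: [0.9, 0.435, -0.002, -0.002]
ft_force: [0.2, -1.4, -1.1]
grip_width: 0.995
```

```bash
python3 - <<'E'
from h import *
o=manip.get_obs();T=tool_pose(o);print(T,o['joint_pos'])
print(np.degrees(np.arctan2(T[1,0],T[0,0])))
snap('wrist','w5')
im=snap('scene','s5')[0][:,:,::-1]; crop(im,330,190,400,260,8,'pics/s5c.png')
s=cv2.imread('pics/a_wrist.png'); crop(s,85,90,245,240,5,'pics/a5.png')
s=cv2.imread('pics/a_scene.png'); crop(s,215,165,290,205,8,'pics/a6.png')
E
```

```text
[[ 0.6213  0.7836 -0.0046  0.3949]
 [ 0.7836 -0.6213  0.0016 -0.3083]
 [-0.0016 -0.0046 -1.      0.1947]
 [ 0.      0.      0.      1.    ]] [ 0.6744  0.094  -0.1095  1.8246  0.012   1.2283  1.4617]
51.59037642468659
```

View pics/s5c.png

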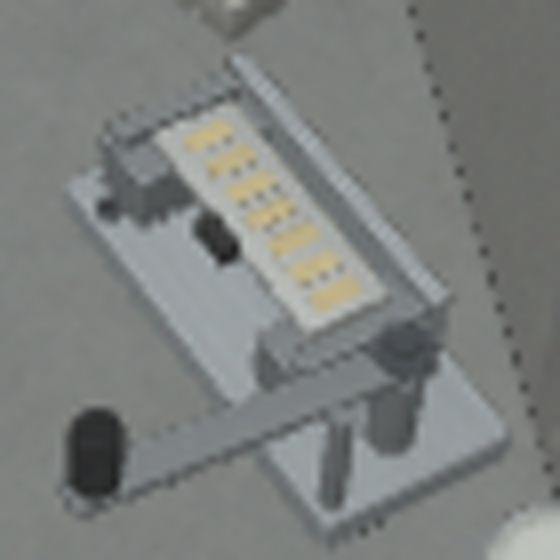

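View pics/w5.png

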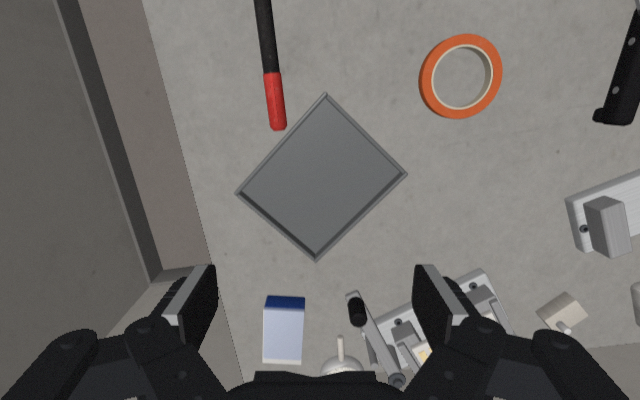

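View pics/a5.png

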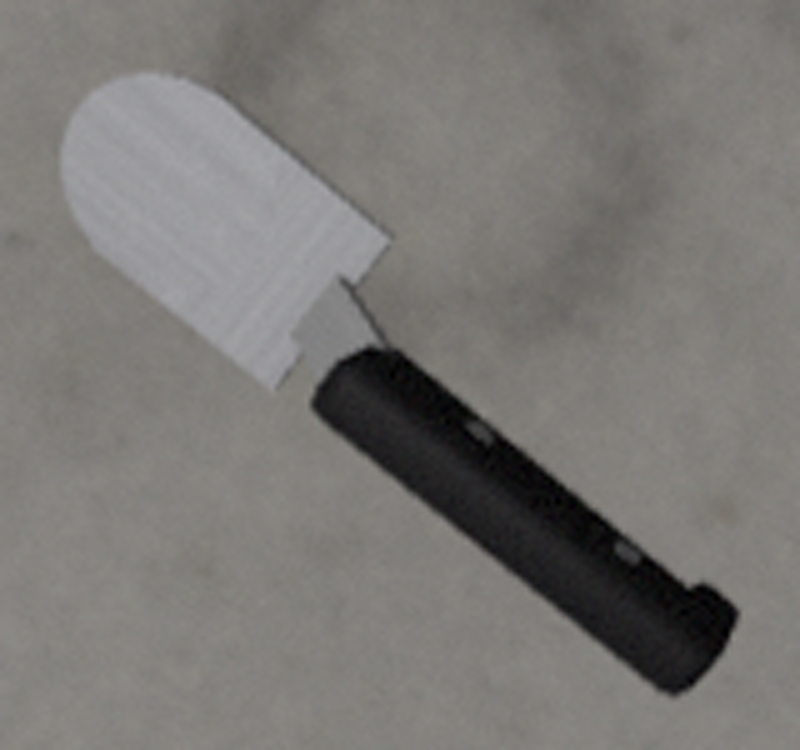

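View pics/a6.png

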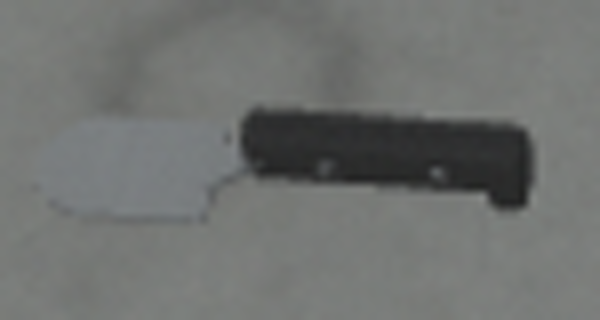

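```bash
python3 - <<'E'
from h import *
T=np.eye(4);T[:3,:3]=R.from_quat([1,0,-.0007,0]).as_matrix();T[:3,3]=[.6246,0,.2305]
c=lambda x,y:(x/5+84.6,y/5+89.6)
a,b=plane('wrist',[c(390,238),c(275,388)],.002,T)
s1,s2=plane('wrist',[c(225,95),c(95,245)],.002,T)
tip=plane('wrist',c(75,105),.002,T)[0]
print(a,b,np.linalg.norm(a-b),s1,s2,tip)
# sides
for p,q in((a,s1),(b,s2)): print(np.degrees(np.arctan2(*(q-p)[1::-1])),np.linalg.norm(q-p))
w=(a-b); print('perp',np.degrees(np.arctan2(w[1],w[0]))+90)
m=(a+b)/2
# handle ends triangulated: top front and rear ends
cs=lambda x,y:(x/8+214.56,y/8+164.56)
print('rear end', tri([('wrist',c(705,640),T),('scene',cs(520,160),None)]),'front end',tri([('wrist',c(345,375),T),('scene',cs(250,140),None)]))
print('rivets',tri([('wrist',c(481,430),T),('scene',cs(325,167),None)]),tri([('wrist',c(628,551),T),('scene',cs(438,172),None)]))
for th in (134,136,138,140):
  t=np.radians(th); e=np.array([np.cos(t),np.sin(t),0]); print(th,'grip from blade',m-.057*e)
# handle silhouette
s=cv2.imread('pics/a_wrist.png'); g=s.max(2); mk=(g<50).astype(np.uint8); mk[:, 245:]=0; mk[240:]=0; mk[:,:140]=0; mk[:150]=0
cn,_=cv2.findContours(mk,0,1); cc=max(cn,key=cv2.contourArea); r=cv2.minAreaRect(cc); print(r, plane('wrist',[r[0]],.019,T))
bx=cv2.boxPoints(r); print(plane('wrist',bx,.019,T))
E
```

```text
[0.4591 0.0331 0.002 ] [ 0.4285 -0.0002  0.002 ] 0.04516962395416442 [0.4281 0.0633 0.002 ] [0.3942 0.0317 0.002 ] [0.3956 0.0613 0.002 ]
135.7592214148495 0.04327763114557297
137.1526307517601 0.04685896526014651
perp 137.50499086161653
rear end (array([ 0.5246, -0.0547,  0.0177]), [np.float64(0.1), np.float64(0.1)]) front end (array([0.4542, 0.007 , 0.0221]), [np.float64(0.3), np.float64(0.3)])
rivets (array([ 0.4745, -0.0079,  0.0072]), [np.float64(1.4), np.float64(1.4)]) (array([ 0.5045, -0.0356,  0.0084]), [np.float64(2.1), np.float64(2.1)])
134 grip from blade [ 0.4834 -0.0245  0.002 ]
136 grip from blade [ 0.4848 -0.0231  0.002 ]
138 grip from blade [ 0.4862 -0.0217  0.002 ]
140 grip from blade [ 0.4875 -0.0202  0.002 ]
((189.2406768798828, 192.68231201171875), (95.60275268554688, 21.618104934692383), 37.14668655395508) [[ 0.4876 -0.0251  0.019 ]]
[[ 0.442  -0.0024  0.019 ]
 [ 0.4588  0.0163  0.019 ]
 [ 0.5348 -0.0487  0.019 ]
 [ 0.5184 -0.0695  0.019 ]]
```

>>> move_arm(claw=[1, 1, 1, 1, 1, 1, 1, 1], dp=[[0.1755, -0.066, 0], [0.1755, -0.066, 0], [0.1755, -0.066, 0], [0.1755, -0.066, 0], [0.1755, -0.066, 0], [0.1755, -0.066, 0], [0.1755, -0.066, 0], [0.1755, -0.066, 0]], turn=[[0, 0, 0], [0, 0, 0], [0, 0, 0], [0, 0, 0], [0, 0, 0], [0, 0, 0], [0, 0, 0], [0, 0, 0.091]])

```text
clock: 5.03
position: [0.4913, -0.0221, 0.1962]
ee_rot: [0.913, 0.409, 0.001, 0.0]
ft_force: [1.2, -0.9, -0.7]
grip_width: 0.997
```

>>> move_arm(claw=[0.7, 0.7], dp=[[0, 0, 0.2], [0, 0, 0]], turn=[[0, 0, 0], [0, 0, 0]])

```text
clock: 5.2
position: [0.4887, -0.0214, 0.1512]
ee_rot: [0.912, 0.41, -0.002, -0.002]
ft_force: [-1.2, -0.7, -1.4]
grip_width: 0.747
```

```bash
python3 - <<'E'
from h import *
o=manip.get_obs();T=tool_pose(o);print(T,o['joint_pos'])
print(np.degrees(np.arctan2(T[1,0],T[0,0])))
snap('wrist','w6')
t=np.radians(137.5);e=np.array([np.cos(t),np.sin(t)]);n=np.array([-e[1],e[0]]);g=np.array([.486,-.0217])
for nm,x,y,z in [('rc',57,23,2),('rc',57,-23,2),('tip',122,0,2),('hf',45,0,30),('hr',-55,0,30)]:
  print(nm,proj('wrist',np.r_[g+e*x/1000+n*y/1000,z/1000],T))
E
```

```text
[[ 0.6635  0.7481 -0.0052  0.4887]
 [ 0.7482 -0.6635  0.0016 -0.0214]
 [-0.0022 -0.0049 -1.      0.1512]
 [ 0.      0.      0.      1.    ]] [ 0.3289  0.1274 -0.4007  1.8916  0.0525  1.1382  0.7541]
48.43079928966598
rc [[285.3069 118.1939]]
rc [[339.6485 119.0312]]
tip [[313.5454  33.854 ]]
hf [[311.9627 136.8138]]
hr [[310.5282 253.4738]]
```

View pics/w6.png

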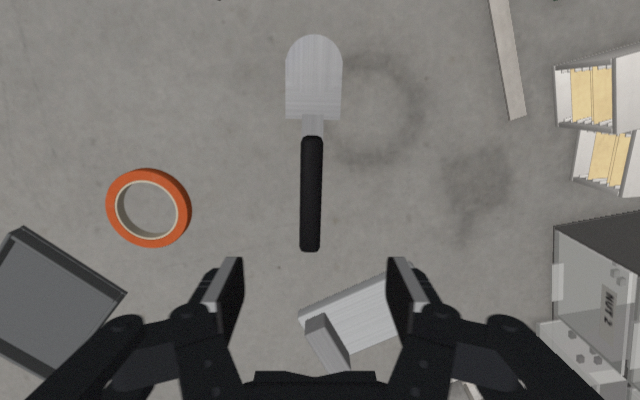

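>>> move_arm(claw=[0.5, 0.5, 0.5, 0.5, 0.5], dp=[[-0.009, -0.01, 0.2], [0, 0, 0.2], [0, 0, 0.2], [0, 0, 0.08], [0, 0, 0]], turn=[[0, 0, 0.02], [0, 0, 0], [0, 0, 0], [0, 0, 0], [0, 0, 0]])

```text
clock: 5.67
position: [0.4856, -0.0253, 0.0174]
ee_rot: [0.916, 0.4, -0.002, -0.001]
ft_force: [-0.5, 0.3, 0.1]
grip_width: 0.5
```

```bash
python3 - <<'E'
from h import *
o=manip.get_obs();T=tool_pose(o);print(T)
print(np.degrees(np.arctan2(T[1,0],T[0,0])))
E
```

```text
[[ 0.6794  0.7337 -0.0051  0.4856]
 [ 0.7337 -0.6794  0.0003 -0.0253]
 [-0.0032 -0.0039 -1.      0.0174]
 [ 0.      0.      0.      1.    ]]
47.20027916665504
```

>>> move_arm(claw=[0.5, 0.5, 0.1, 0.1, 0.1, 0.1], dp=[[0.0145, -0.011, 0.05], [0, 0, 0.012], [0, 0, 0], [0, 0, 0], [0, 0, 0], [0, 0, 0]], turn=[[0, 0, 0], [0, 0, 0], [0, 0, 0], [0, 0, 0], [0, 0, 0], [0, 0, 0]], grip_force=60)

```text
clock: 6.17
position: [0.4886, -0.0207, 0.0089]
ee_rot: [0.916, 0.401, 0.001, 0.001]
ft_force: [-1.8, 0.4, 7.2]
grip_width: 0.196
```

```bash
python3 - <<'E'
from h import *
o=manip.get_obs();T=tool_pose(o);print(T)
print(np.degrees(np.arctan2(T[1,0],T[0,0])),o['joint_pos'])
snap('wrist','w7')
E
```

```text
[[ 0.6784  0.7347  0.0026  0.4886]
 [ 0.7347 -0.6784 -0.0005 -0.0207]
 [ 0.0014  0.0023 -1.      0.0089]
 [ 0.      0.      0.      1.    ]]
47.28488566341272 [ 0.2904  0.3197 -0.3795  2.0157  0.1592  0.8313  0.6462]
```

View pics/w7.png

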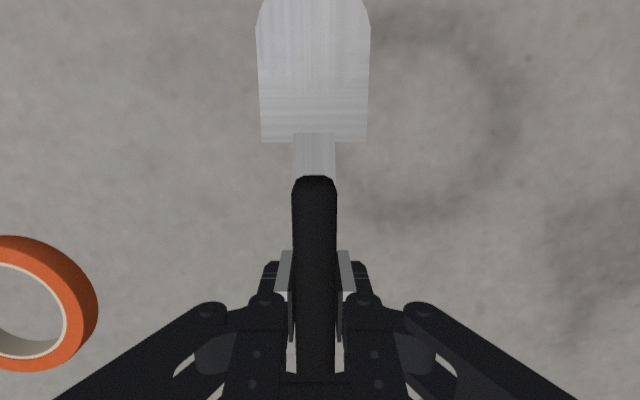

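```bash
python3 - <<'E'
from h import *
T=np.load('pics/w7_T.npy')
P=plane('wrist',[(261,142),(368,142),(262,100),(369.5,100)],.002,T)
L=(P-T[:3,3])@T[:3,:3]; print(P,L)
m=(L[0]+L[1])/2; print('rear mid in tool',m, 'dir', L[2:].mean(0)-m)
E
```

```text
[[0.4308 0.0019 0.002 ]
 [0.463  0.0367 0.002 ]
 [0.4186 0.0149 0.002 ]
 [0.4498 0.0486 0.002 ]] [[-0.0226 -0.0578  0.0067]
 [ 0.0248 -0.0578  0.0068]
 [-0.0213 -0.0757  0.0067]
 [ 0.0246 -0.0756  0.0068]]
rear mid in tool [ 0.0011 -0.0578  0.0068] dir [ 0.0006 -0.0178 -0.    ]
```

>>> move_arm(claw=[0.1, 0.1, 0.1, 0.1], dp=[[0, 0, -0.1], [0, 0, -0.2], [0, 0, -0.2], [0, 0, 0]], turn=[[0, 0, 0], [0, 0, 0], [0, 0, 0], [0, 0, 0]], grip_force=90)

```text
clock: 6.55
position: [0.4916, -0.0203, 0.1152]
ee_rot: [0.916, 0.401, 0.005, 0.003]
ft_force: [2.3, 0.3, 0.1]
grip_width: 0.187
```

```bash
python3 - <<'E'
from h import *
o=manip.get_obs();T=tool_pose(o);print(T,o['joint_pos'])
snap('wrist','w8')
snap('side','d8')
s=cv2.imread('pics/d8.png'); crop(s,180,120,380,270,4,'pics/d8c.png')
E
```

```text
[[ 0.6781  0.7349  0.0113  0.4916]
 [ 0.7349 -0.6781 -0.0008 -0.0203]
 [ 0.007   0.0088 -0.9999  0.1152]
 [ 0.      0.      0.      1.    ]] [ 0.3244  0.1627 -0.4047  1.9365  0.0757  1.0453  0.7127]
```

View pics/w8.png

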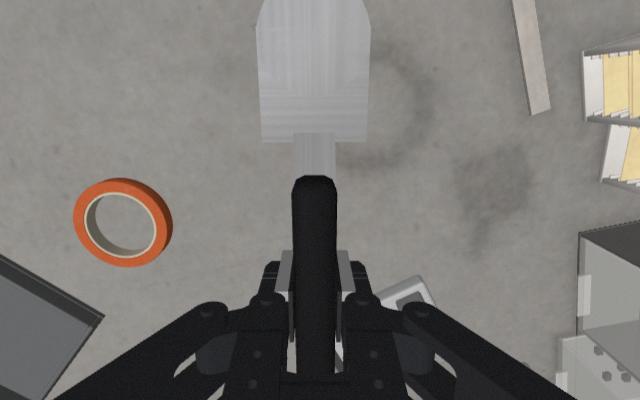

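View pics/d8c.png

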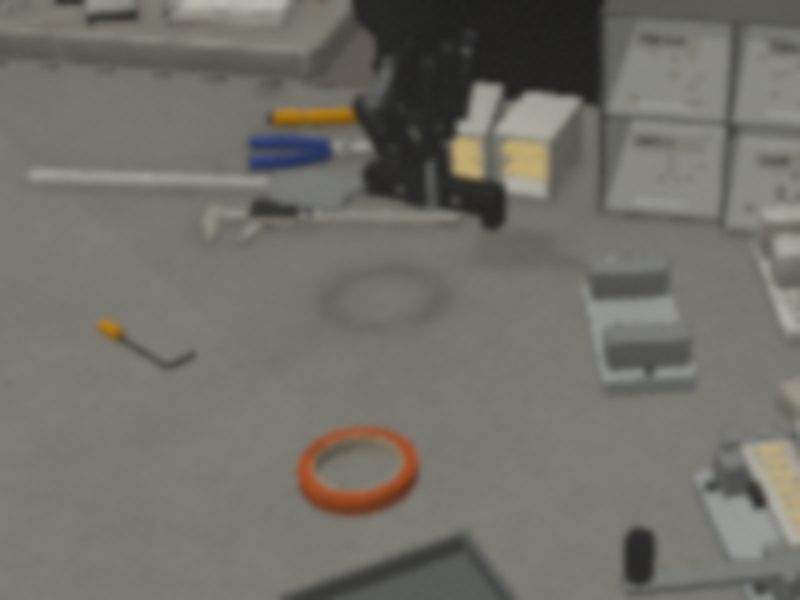

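```bash
cat >> h.py <<'E'
def plan(xyz,yaw,n,T=None,level=True):
    """rows from current pose to level tool-down pose with tool-x yaw (deg)"""
    T=tool_pose() if T is None else T
    t=np.radians(yaw); G=np.array([[np.cos(t),np.sin(t),0],[np.sin(t),-np.cos(t),0],[0,0,-1]])
    p0=T[:3,3].copy(); R0=T[:3,:3].copy(); rv=R.from_matrix(R0.T@G).as_rotvec()
    dps=[];tn=[];P=p0.copy();Rc=R0.copy()
    for k in range(1,n+1):
        tgt=p0+(np.array(xyz)-p0)*k/n
        d=np.round(Rc.T@(tgt-P)/.2,3); tr=np.round(rv/n/np.radians(45),3)
        dps.append(d.tolist());tn.append(tr.tolist())
        P=P+Rc@(d*.2); Rc=Rc@R.from_rotvec(tr*np.radians(45)).as_matrix()
    print('max mm/row',max(np.linalg.norm(d)*200 for d in dps),'deg/row',np.linalg.norm(tn[0])*45)
    for i in range(0,n,8): print(dps[i:i+8],'\n',tn[i:i+8])
    print('end',P,np.degrees(np.arctan2(Rc[1,0],Rc[0,0])))
def st():
    o=manip.get_obs();T=tool_pose(o);print('pos',T[:3,3],'yaw',np.degrees(np.arctan2(T[1,0],T[0,0])),'tilt',T[2,:2],'F',o['ft_force'],'t',o['clock'],'j',o['joint_pos']);return T
E
python3 - <<'E'
from h import *
for p in [(247,125),(265,120),(285,110),(345,165)]: print(plane('scene',p,.03))
plan([.4382,-.2713,.105],-97.3,22)
E
```

```text
[[0.5787 0.2066 0.03  ]]
[[0.636  0.1923 0.03  ]]
[[0.714  0.1948 0.03  ]]
[[ 0.7072 -0.1167  0.03  ]]
max mm/row 11.835539700410793 deg/row 6.569999999999999
[[-0.05, 0.03, 0.001], [-0.045, 0.036, 0.001], [-0.042, 0.041, 0.001], [-0.036, 0.045, 0.001], [-0.032, 0.049, 0.001], [-0.025, 0.052, 0.001], [-0.019, 0.055, 0.001], [-0.013, 0.057, 0.001]] 
 [[-0.0, -0.0, 0.146], [-0.0, -0.0, 0.146], [-0.0, -0.0, 0.146], [-0.0, -0.0, 0.146], [-0.0, -0.0, 0.146], [-0.0, -0.0, 0.146], [-0.0, -0.0, 0.146], [-0.0, -0.0, 0.146]]
[[-0.006, 0.057, 0.001], [0.001, 0.059, 0.001], [0.007, 0.057, 0.001], [0.013, 0.057, 0.001], [0.02, 0.054, 0.001], [0.027, 0.052, 0.001], [0.032, 0.049, 0.001], [0.037, 0.044, 0.001]] 
 [[-0.0, -0.0, 0.146], [-0.0, -0.0, 0.146], [-0.0, -0.0, 0.146], [-0.0, -0.0, 0.146], [-0.0, -0.0, 0.146], [-0.0, -0.0, 0.146], [-0.0, -0.0, 0.146], [-0.0, -0.0, 0.146]]
[[0.042, 0.04, 0.001], [0.046, 0.035, 0.001], [0.051, 0.03, 0.001], [0.053, 0.023, 0.001], [0.055, 0.017, 0.001], [0.057, 0.011, 0.001]] 
 [[-0.0, -0.0, 0.146], [-0.0, -0.0, 0.146], [-0.0, -0.0, 0.146], [-0.0, -0.0, 0.146], [-0.0, -0.0, 0.146], [-0.0, -0.0, 0.146]]
end [ 0.4382 -0.2712  0.105 ] -97.2619540196088
```

>>> move_arm(claw=[0.1, 0.1, 0.1, 0.1, 0.1, 0.1, 0.1, 0.1], dp=[[-0.05, 0.03, 0.001], [-0.045, 0.036, 0.001], [-0.042, 0.041, 0.001], [-0.036, 0.045, 0.001], [-0.032, 0.049, 0.001], [-0.025, 0.052, 0.001], [-0.019, 0.055, 0.001], [-0.013, 0.057, 0.001]], turn=[[0, 0, 0.146], [0, 0, 0.146], [0, 0, 0.146], [0, 0, 0.146], [0, 0, 0.146], [0, 0, 0.146], [0, 0, 0.146], [0, 0, 0.146]])

```text
clock: 7.32
position: [0.4678, -0.1121, 0.1044]
ee_rot: [0.999, -0.049, -0.001, -0.0]
ft_force: [0.2, 0.2, -0.7]
grip_width: 0.192
```

>>> move_arm(claw=[0.1, 0.1, 0.1, 0.1, 0.1, 0.1, 0.1, 0.1], dp=[[-0.006, 0.057, 0.001], [0.001, 0.059, 0.001], [0.007, 0.057, 0.001], [0.013, 0.057, 0.001], [0.02, 0.054, 0.001], [0.027, 0.052, 0.001], [0.032, 0.049, 0.001], [0.037, 0.044, 0.001]], turn=[[0, 0, 0.146], [0, 0, 0.146], [0, 0, 0.146], [0, 0, 0.146], [0, 0, 0.146], [0, 0, 0.146], [0, 0, 0.146], [0, 0, 0.146]])

```text
clock: 7.98
position: [0.4496, -0.2031, 0.1027]
ee_rot: [0.874, -0.486, -0.001, 0.0]
ft_force: [-0.1, -0.1, -1.2]
grip_width: 0.19
```

>>> move_arm(claw=[0.1, 0.1, 0.1, 0.1, 0.1, 0.1, 0.1], dp=[[0.042, 0.04, 0.001], [0.046, 0.035, 0.001], [0.051, 0.03, 0.001], [0.053, 0.023, 0.001], [0.055, 0.017, 0.001], [0.057, 0.011, 0.001], [0, 0, 0]], turn=[[0, 0, 0.146], [0, 0, 0.146], [0, 0, 0.146], [0, 0, 0.146], [0, 0, 0.146], [0, 0, 0.146], [0, 0, 0]])

```text
clock: 8.57
position: [0.4353, -0.2729, 0.1016]
ee_rot: [-0.658, 0.753, 0.001, -0.001]
ft_force: [0.5, -0.4, -1.1]
grip_width: 0.19
```

```bash
python3 - <<'E'
from h import *
T=st(); plan([.4382,-.2713,.105],-97.3,2)
snap('wrist','w9')
t=np.radians(-7.3);ex=np.array([np.cos(t),np.sin(t)]);ey=np.array([-ex[1],ex[0]]);s=np.array([.6145,-.295])
for nm,x,y,z in [('baseFL',-35,64,16),('baseFR',-35,-90,16),('stripFL',-11,45,46),('stripFR',-11,-45,46),('tab',-19,0,49)]:
  print(nm,proj('wrist',np.r_[s+ex*x/1000+ey*y/1000,z/1000],T))
E
```

```text
pos [ 0.4353 -0.2729  0.1016] yaw -97.71588773771354 tilt [0.0004 0.0025] F [ 0.5312 -0.4088 -1.0624] t 8.5667 j [ 0.4535  0.2071  0.0187  1.9053 -0.0031  1.0315 -1.2321]
max mm/row 2.3832750575625967 deg/row 0.24233241632105268
[[-0.005, -0.007, -0.008], [-0.005, -0.006, -0.009]] 
 [[0.002, -0.0, -0.005], [0.002, -0.0, -0.005]]
end [ 0.4381 -0.2713  0.105 ] -97.26588808999838
baseFL [[203.3696 -24.5558]]
baseFR [[466.1048 -27.1316]]
stripFL [[ 217.849  -103.5425]]
stripFR [[ 405.4632 -105.464 ]]
tab [[311.7509 -87.3967]]
```

View pics/w9.png

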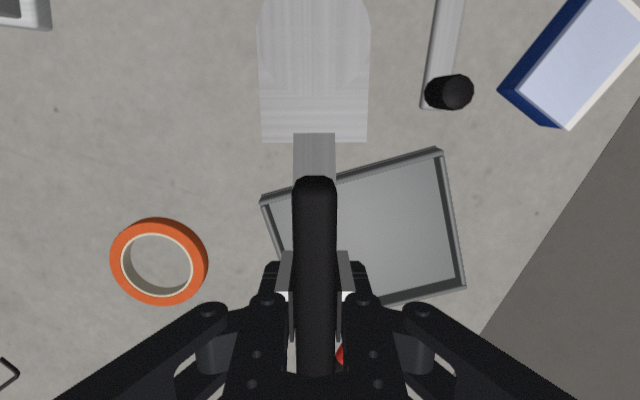

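```bash
python3 - <<'E'
from h import *
T=np.load('pics/w9_T.npy'); print(plane('wrist',(448,90),.087,T))
plan([.4382,-.2713,.036],-97.3,3)
E
```

```text
[[ 0.5073 -0.3418  0.087 ]]
max mm/row 22.015449121014996 deg/row 0.045
[[-0.001, -0.004, 0.11], [-0.001, -0.004, 0.109], [-0.0, -0.004, 0.11]] 
 [[0.001, 0.0, 0.0], [0.001, 0.0, 0.0], [0.001, 0.0, 0.0]]
end [ 0.4382 -0.2714  0.0359] -97.24967546919932
```

```bash
python3 - <<'E'
from h import *
for n,uv,T in [('scene',(96/8+329.6,428/8+189.6),None)]: print(plane(n,uv,.087,T))
T=np.load('pics/w5_T.npy'); s=cv2.imread('pics/w5.png'); crop(s,335,270,415,390,6,'pics/w5c.png')
T9=np.load('pics/w9_T.npy'); s=cv2.imread('pics/w9.png'); crop(s,400,0,500,130,5,'pics/w9c.png')
for th in (1.4,1.45,1.5,1.55):
  a=np.radians(90-7.3)+th; d=np.array([np.cos(a),np.sin(a)])*.103; k=np.r_[np.array([.6054,-.3664])+d,.087]
  print(th,k,proj('scene',k),proj('wrist',k,T),proj('wrist',k,T9))
E
```

```text
[[ 0.5053 -0.3459  0.087 ]]
1.4 [ 0.5069 -0.3361  0.087 ] [[339.4353 239.9073]] [[370.5534 315.0409]] [[435.2051  92.7114]]
1.45 [ 0.5056 -0.3411  0.087 ] [[340.3392 241.6456]] [[365.0346 316.9768]] [[446.435   94.3658]]
1.5 [ 0.5044 -0.3461  0.087 ] [[341.3525 243.3574]] [[359.6479 319.1312]] [[457.7712  95.4162]]
1.55 [ 0.5035 -0.3512  0.087 ] [[342.4733 245.0378]] [[354.4097 321.4957]] [[469.2027  95.8635]]
```

View pics/w5c.png

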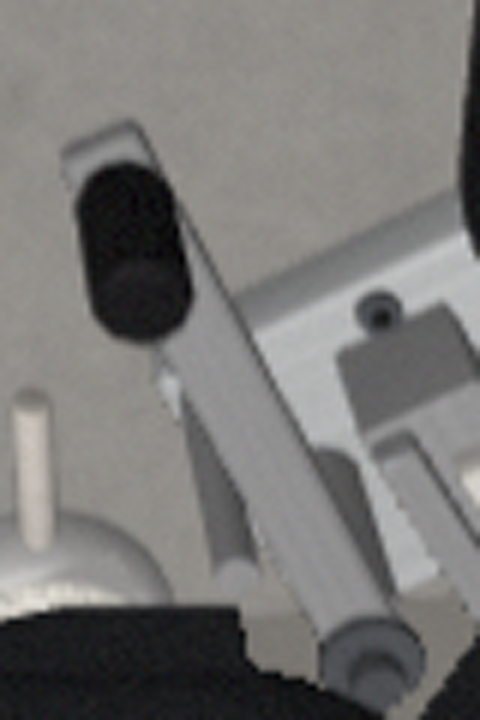

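View pics/w9c.png

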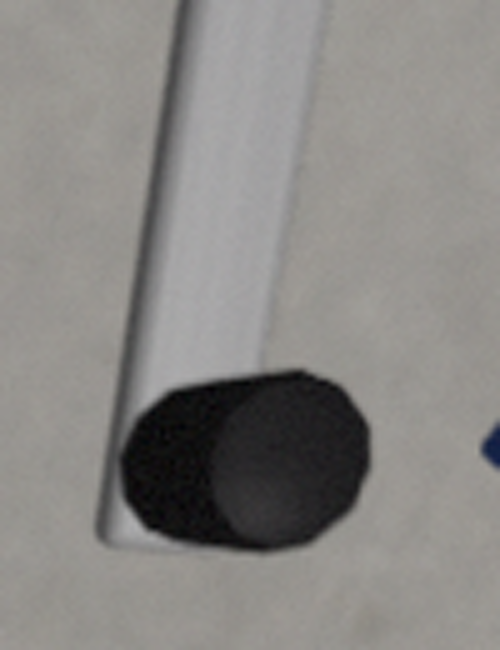

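>>> move_arm(claw=[0.1, 0.1, 0.1, 0.1], dp=[[-0.006, -0.011, 0.11], [-0.001, -0.004, 0.11], [0, -0.004, 0.108], [0, 0, 0]], turn=[[0.001, 0, -0.009], [0.001, 0, 0], [0.001, 0, 0], [0, 0, 0]])

```text
clock: 8.95
position: [0.4386, -0.2675, 0.0331]
ee_rot: [-0.666, 0.746, 0.003, -0.0]
ft_force: [-1.2, 0.0, -1.1]
grip_width: 0.189
```

```bash
python3 - <<'E'
from h import *
T=st(); plan([.4432,-.2721,.0365],-97.3,1)
snap('scene','s10'); snap('side','d10')
s=cv2.imread('pics/s10.png'); crop(s,280,180,410,280,6,'pics/s10c.png')
s=cv2.imread('pics/d10.png'); crop(s,290,190,420,300,6,'pics/d10c.png')
E
```

```text
pos [ 0.4386 -0.2675  0.0331] yaw -96.53187511252513 tilt [-0.0029  0.0042] F [-1.1961  0.0012 -1.0801] t 8.95 j [ 0.4512  0.3032  0.0095  1.9529 -0.0054  0.8904 -1.2212]
max mm/row 7.249827584156742 deg/row 0.8174655956063228
[[0.02, -0.025, -0.017]] 
 [[0.005, 0.004, 0.017]]
end [ 0.4431 -0.2721  0.0365] -97.2964629955222
```

View pics/s10c.png

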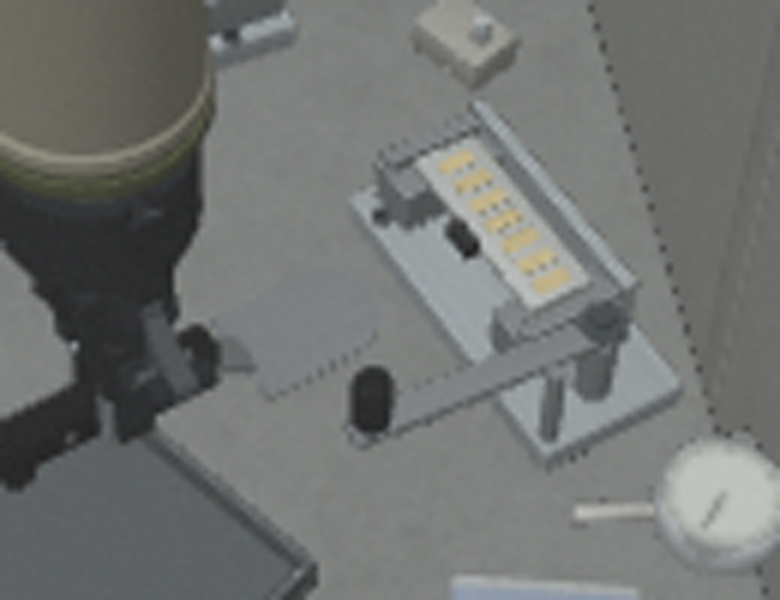

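View pics/d10c.png

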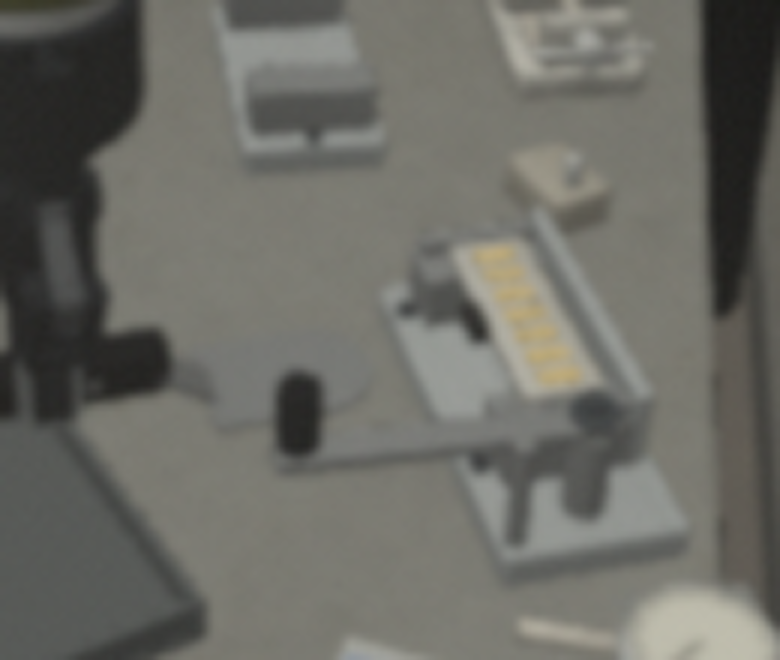

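>>> move_arm(claw=[0.1, 0.1], dp=[[0.02, -0.025, -0.017], [0, 0, 0]], turn=[[0.005, 0.004, 0.017], [0, 0, 0]])

```text
clock: 9.22
position: [0.4474, -0.2758, 0.043]
ee_rot: [-0.659, 0.753, -0.005, 0.002]
ft_force: [1.2, 0.3, -1.3]
grip_width: 0.191
```

```bash
python3 - <<'E'
from h import *
T=st(); plan([.4926,-.2782,.0365],-97.3,5)
E
```

```text
pos [ 0.4474 -0.2758  0.043 ] yaw -97.62244718513917 tilt [ 0.0046 -0.0101] F [ 1.2008  0.2881 -1.2797] t 9.2167 j [ 0.4513  0.3003  0.0154  1.9314 -0.0045  0.8989 -1.235 ]
max mm/row 9.143303560529969 deg/row 0.14924811556599302
[[-0.004, -0.045, 0.007], [-0.003, -0.045, 0.007], [-0.004, -0.045, 0.006], [-0.003, -0.045, 0.007], [-0.004, -0.045, 0.007]] 
 [[-0.003, -0.001, -0.001], [-0.003, -0.001, -0.001], [-0.003, -0.001, -0.001], [-0.003, -0.001, -0.001], [-0.003, -0.001, -0.001]]
end [ 0.4925 -0.2782  0.0364] -97.39649389822961
```

>>> move_arm(claw=[0.1, 0.1], dp=[[0, 0, 0], [0, 0, 0]], turn=[[0, 0, 0], [0, 0, 0]])

```text
clock: 9.38
position: [0.4461, -0.275, 0.0417]
ee_rot: [-0.659, 0.752, -0.004, 0.001]
ft_force: [1.3, -0.1, -1.4]
grip_width: 0.19
```

>>> move_arm(claw=[0.1], dp=[[0, 0, 0]], turn=[[0, 0, 0]])

```text
clock: 9.47
position: [0.4457, -0.2748, 0.0413]
ee_rot: [-0.659, 0.752, -0.004, 0.001]
ft_force: [-0.1, -0.0, -2.3]
grip_width: 0.186
```

>>> move_arm(claw=[0.1, 0.1, 0.1], dp=[[0, 0, 0], [0, 0, 0], [0, 0, 0]], turn=[[0, 0, 0], [0, 0, 0], [0, 0, 0]])

```text
clock: 9.72
position: [0.4455, -0.2747, 0.0408]
ee_rot: [-0.659, 0.752, -0.003, 0.001]
ft_force: [0.4, 0.5, -1.4]
grip_width: 0.187
```

```bash
python3 - <<'E'
from h import *
T=st(); plan([.4926,-.2782,.0365],-97.3,5)
E
```

```text
pos [ 0.4455 -0.2747  0.0408] yaw -97.60313719265721 tilt [ 0.003  -0.0063] F [ 0.4195  0.527  -1.3541] t 9.7167 j [ 0.4514  0.3019  0.015   1.9348 -0.0047  0.8979 -1.2348]
max mm/row 9.651942809610922 deg/row 0.110227038425243
[[-0.003, -0.047, 0.005], [-0.002, -0.047, 0.004], [-0.003, -0.047, 0.005], [-0.003, -0.048, 0.004], [-0.002, -0.047, 0.004]] 
 [[-0.002, -0.001, -0.001], [-0.002, -0.001, -0.001], [-0.002, -0.001, -0.001], [-0.002, -0.001, -0.001], [-0.002, -0.001, -0.001]]
end [ 0.4926 -0.2783  0.0365] -97.37760036946526
```

>>> move_arm(claw=[0.1, 0.1, 0.1, 0.1, 0.1, 0.1, 0.1, 0.1], dp=[[-0.004, -0.04, 0.007], [-0.004, -0.04, 0.007], [-0.003, -0.04, 0.006], [-0.002, -0.04, 0.002], [0, -0.04, 0], [0, -0.02, 0], [0, -0.015, 0], [0, 0, 0]], turn=[[-0.004, -0.002, -0.001], [-0.004, -0.001, -0.001], [0, 0, -0.001], [0, 0, -0.001], [0, 0, -0.001], [0, 0, 0], [0, 0, 0], [0, 0, 0]])

```text
clock: 10.38
position: [0.4931, -0.2782, 0.0364]
ee_rot: [-0.66, 0.751, -0.0, -0.0]
ft_force: [0.8, 0.0, -0.1]
grip_width: 0.183
```

>>> move_arm(claw=[0.1, 0.1, 0.1, 0.1], dp=[[0, 0, 0], [0, 0, 0], [0, 0, 0], [0, 0, 0]], turn=[[0, 0, 0], [0, 0, 0], [0, 0, 0], [0, 0, 0]])

```text
clock: 10.72
position: [0.4922, -0.2783, 0.0365]
ee_rot: [-0.66, 0.751, -0.0, -0.0]
ft_force: [0.0, 0.1, -1.2]
grip_width: 0.189
```

```bash
python3 - <<'E'
from h import *
T=st(); plan([.5116,-.2807,.0365],-97.3,4)
snap('scene','s11'); snap('side','d11')
s=cv2.imread('pics/s11.png'); crop(s,280,180,410,280,6,'pics/s11c.png')
s=cv2.imread('pics/d11.png'); crop(s,290,190,420,300,6,'pics/d11c.png')
E
```

```text
pos [ 0.4922 -0.2783  0.0365] yaw -97.39404536999157 tilt [ 0.0007 -0.0001] F [ 0.0433  0.0976 -1.1791] t 10.7167 j [ 0.425   0.3908  0.0099  1.8219 -0.0039  0.9286 -1.2633]
max mm/row 5.0 deg/row 0.045
[[-0.0, -0.024, 0.0], [-0.0, -0.025, 0.0], [-0.001, -0.024, 0.0], [0.0, -0.025, 0.0]] 
 [[-0.0, -0.0, -0.001], [-0.0, -0.0, -0.001], [-0.0, -0.0, -0.001], [-0.0, -0.0, -0.001]]
end [ 0.5117 -0.2806  0.0365] -97.21404532121224
```

View pics/s11c.png

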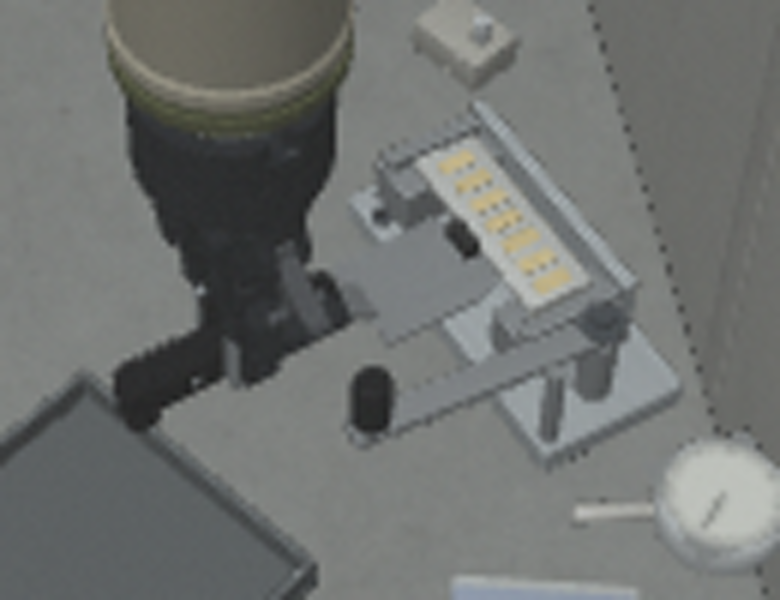

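View pics/d11c.png

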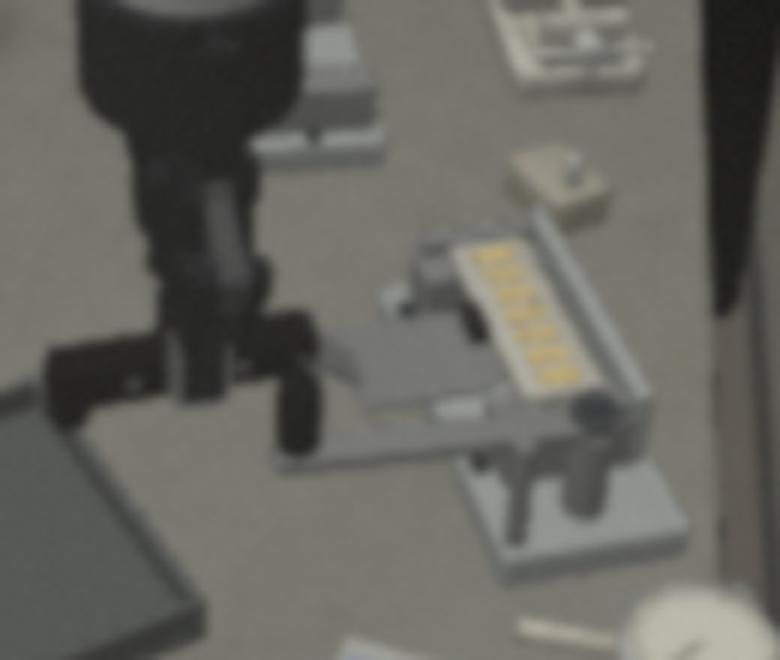

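>>> move_arm(claw=[0.1, 0.1, 0.1, 0.1, 0.1, 0.1, 0.1, 0.1], dp=[[0, -0.02, 0], [0, -0.02, 0], [0, -0.02, 0], [0, -0.018, 0], [0, -0.012, 0], [0, -0.008, 0], [0, 0, 0], [0, 0, 0]], turn=[[0, 0, 0], [0, 0, 0], [0, 0, 0], [0, 0, 0], [0, 0, 0], [0, 0, 0], [0, 0, 0], [0, 0, 0]])

```text
clock: 11.48
position: [0.5119, -0.2808, 0.0364]
ee_rot: [-0.66, 0.751, -0.0, -0.0]
ft_force: [-0.1, -0.0, -1.5]
grip_width: 0.188
```

>>> move_arm(claw=[0.1, 0.1, 0.1], dp=[[0, 0, 0], [0, 0, 0], [0, 0, 0]], turn=[[0, 0, 0], [0, 0, 0], [0, 0, 0]])

```text
clock: 11.73
position: [0.5118, -0.2808, 0.0365]
ee_rot: [-0.66, 0.751, -0.0, -0.0]
ft_force: [0.3, -0.4, -1.0]
grip_width: 0.191
```

```bash
python3 - <<'E'
from h import *
T=st()
E
```

```text
pos [ 0.5118 -0.2808  0.0365] yaw -97.38500645491918 tilt [ 0.0007 -0.0001] F [ 0.2596 -0.3625 -0.9672] t 11.7333 j [ 0.4156  0.4248  0.0092  1.7728 -0.0038  0.9438 -1.2735]
```

>>> move_arm(claw=[0.1, 0.1, 0.1, 0.1, 0.1, 0.1, 0.1, 0.1], dp=[[0, 0, -0.015], [0, 0, -0.015], [0, 0, -0.01], [0, 0, -0.01], [0, 0, -0.01], [0, 0, -0.01], [0, 0, 0], [0, 0, 0]], turn=[[0, 0, 0], [0, 0, 0], [0, 0, 0], [0, 0, 0], [0, 0, 0], [0, 0, 0], [0, 0, 0], [0, 0, 0]])

```text
clock: 12.4
position: [0.5119, -0.2808, 0.0505]
ee_rot: [-0.66, 0.751, -0.0, -0.0]
ft_force: [-0.6, 0.0, -3.3]
grip_width: 0.195
```

>>> move_arm(claw=[0.1, 0.1, 0.1, 0.1, 0.1, 0.1, 0.1, 0.1], dp=[[0, 0, -0.015], [0, 0, -0.02], [0, 0, -0.025], [0, 0, -0.02], [0, 0, -0.01], [0, 0, 0], [0, 0, 0], [0, 0, 0]], turn=[[0, 0, 0], [0, 0, 0], [0, 0, 0], [0, 0, 0], [0, 0, 0], [0, 0, 0], [0, 0, 0], [0, 0, 0]])

```text
clock: 13.07
position: [0.5118, -0.2807, 0.0683]
ee_rot: [-0.66, 0.751, -0.0, -0.0]
ft_force: [0.5, 0.4, -2.2]
grip_width: 0.193
```

```bash
python3 - <<'E'
from h import *
T=st()
snap('scene','s12'); snap('side','d12')
s=cv2.imread('pics/s12.png'); crop(s,280,180,410,280,6,'pics/s12c.png')
s=cv2.imread('pics/d12.png'); crop(s,290,190,420,300,6,'pics/d12c.png')
E
```

```text
pos [ 0.5118 -0.2807  0.0683] yaw -97.37826817768018 tilt [0.0006 0.0002] F [ 0.5411  0.3625 -2.2311] t 13.0667 j [ 0.4144  0.3842  0.0104  1.7525 -0.0038  1.0048 -1.2735]
```

View pics/s12c.png

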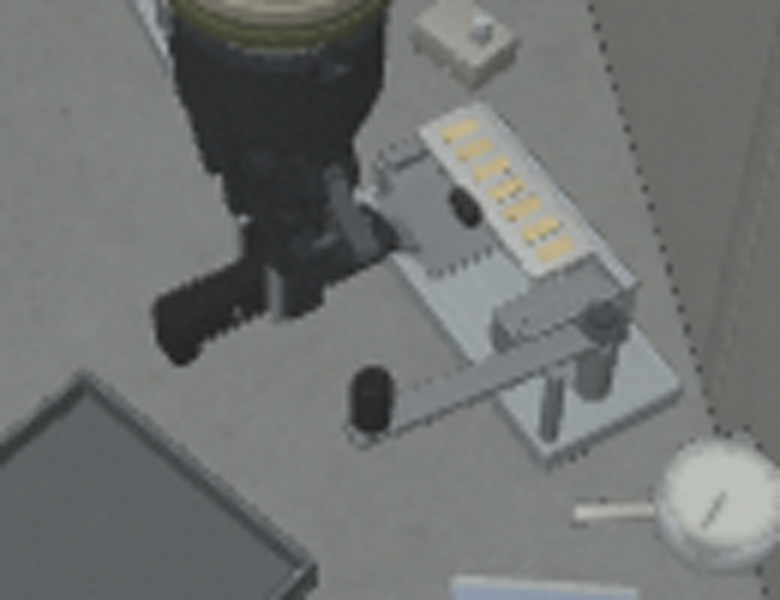

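View pics/d12c.png

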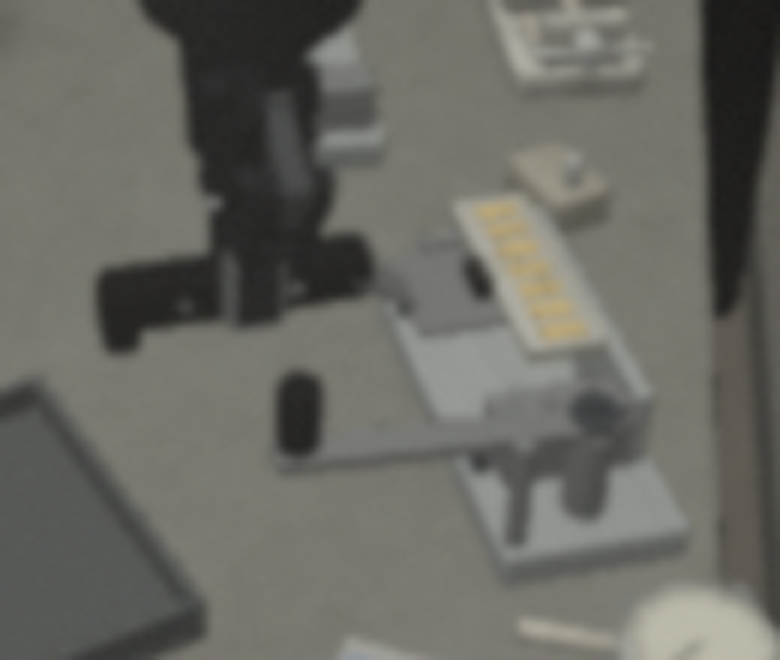

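>>> move_arm(claw=[0.1, 0.1, 0.1, 0.1, 0.1, 0.1, 0.1, 0.1], dp=[[0, 0, -0.015], [0, 0, -0.03], [0, 0, -0.045], [0, 0, -0.055], [0, 0, -0.055], [0, 0, -0.045], [0, 0, -0.03], [0, 0, -0.015]], turn=[[0, 0, 0], [0, 0, 0], [0, 0, 0], [0, 0, 0], [0, 0, 0], [0, 0, 0], [0, 0, 0], [0, 0, 0]])

```text
clock: 13.83
position: [0.5125, -0.281, 0.1281]
ee_rot: [-0.66, 0.751, -0.001, 0.0]
ft_force: [0.2, 0.4, -2.3]
grip_width: 0.191
```

```bash
python3 - <<'E'
from h import *
s=cv2.imread('pics/w1.png'); crop(s,260,0,365,150,5,'pics/r1.png')
s=cv2.imread('pics/a_wrist.png'); crop(s,265,160,360,290,6,'pics/r0.png')
E
```

```text
(no output)
```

View pics/r1.png

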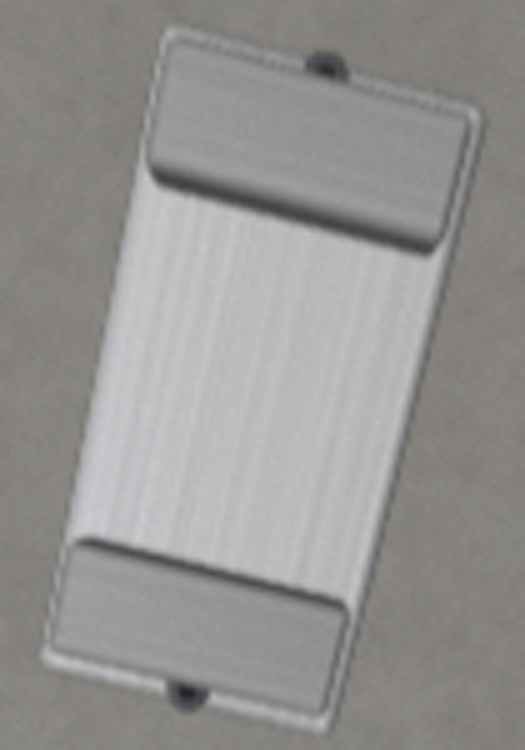

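View pics/r0.png

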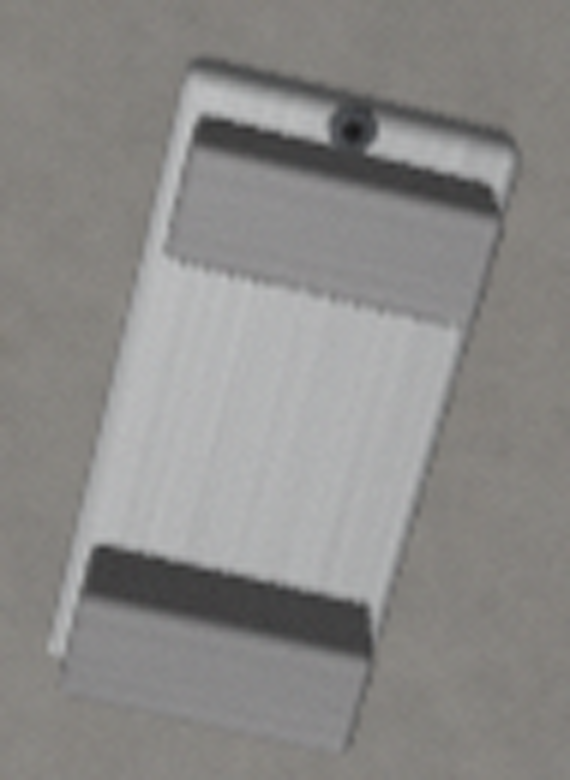

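```bash
python3 - <<'E'
from h import *
T0=np.eye(4);T0[:3,:3]=R.from_quat([1,0,-.0007,0]).as_matrix();T0[:3,3]=[.6246,0,.2305];T1=np.load('pics/w1_T.npy')
r1=[(172,40),(468,118),(435,245),(150,165),(80,543),(350,605),(325,713),(52,650)]
r0=[(203,147),(500,215),(462,328),(167,262),(85,595),(370,658),(347,750),(63,685)]
X=[]
for a,b in zip(r1,r0):
  u1=(a[0]/5+259.6,a[1]/5-.4); u0=(b[0]/6+264.6,b[1]/6+159.6)
  x,e=tri([('wrist',u1,T1),('wrist',u0,T0)]); X.append(np.r_[x[2],plane('wrist',u1,.04,T1)[0][:2],plane('wrist',u0,.04,T0)[0][:2]]); print(X[-1])
X=np.array(X);m=X.mean(0);print('mean',m)
for k in (1,3):
  P=X[:,k:k+2]; ya=(P[:4].mean(0)-P[4:].mean(0)); xa=(P[[1,2,5,6]]-P[[0,3,4,7]]).mean(0); print(np.linalg.norm(ya),np.degrees(np.arctan2(ya[1],ya[0]))-90,np.linalg.norm(xa),np.degrees(np.arctan2(xa[1],xa[0])))
st()
E
```

```text
[ 0.0409  0.6059 -0.0085  0.6069 -0.0089]
[ 0.0394  0.6582 -0.0214  0.6579 -0.0211]
[ 0.0396  0.6527 -0.042   0.6518 -0.0418]
[ 0.0427  0.6014 -0.0283  0.6003 -0.0296]
[ 0.0407  0.5857 -0.0935  0.5839 -0.0938]
[ 0.0427  0.6374 -0.1056  0.6363 -0.1069]
[ 0.04    0.6325 -0.1263  0.6321 -0.1263]
[ 0.0377  0.5793 -0.1135  0.5791 -0.1125]
mean [ 0.0405  0.6191 -0.0674  0.6185 -0.0676]
0.08716421161194035 -13.796841643808605 0.0536710389415127 -13.894930199784348
0.08715679659095915 -14.204234630993938 0.053556016463571034 -13.856819211507277
pos [ 0.5125 -0.281   0.1281] yaw -97.38474210344111 tilt [ 0.0013 -0.0019] F [ 0.2439  0.4279 -2.2983] t 13.8333 j [ 0.4123  0.3185  0.0128  1.7023 -0.0037  1.1186 -1.2736]
```

```bash
cat >> h.py <<'E'
def plans(xyz,yaw,n,T=None):
    """same with smooth (half-cosine) profile"""
    T=tool_pose() if T is None else T
    t=np.radians(yaw); G=np.array([[np.cos(t),np.sin(t),0],[np.sin(t),-np.cos(t),0],[0,0,-1]])
    p0=T[:3,3].copy(); R0=T[:3,:3].copy(); rv=R.from_matrix(R0.T@G).as_rotvec()
    dps=[];tn=[];P=p0.copy();Rc=R0.copy(); so=0
    for k in range(1,n+1):
        s=.5-.5*np.cos(np.pi*k/n)
        d=np.round(Rc.T@(p0+(np.array(xyz)-p0)*s-P)/.2,3); tr=np.round(rv*(s-so)/np.radians(45),3); so=s
        dps.append(d.tolist());tn.append(tr.tolist())
        P=P+Rc@(d*.2); Rc=Rc@R.from_rotvec(tr*np.radians(45)).as_matrix()
    print('max mm/row',max(np.linalg.norm(d)*200 for d in dps))
    for i in range(0,n,8): print(dps[i:i+8],'\n',tn[i:i+8])
    print('end',P,np.degrees(np.arctan2(Rc[1,0],Rc[0,0])))
E
python3 -c "
from h import *
plans([.5189,-.0413,.1200],-103.9,24)"
```

```text
max mm/row 15.788603484792441
[[-0.005, 0.001, 0.0], [-0.015, 0.001, 0.001], [-0.025, 0.003, 0.0], [-0.035, 0.003, 0.002], [-0.043, 0.005, 0.001], [-0.052, 0.006, 0.002], [-0.058, 0.007, 0.002], [-0.065, 0.008, 0.002]] 
 [[-0.0, -0.0, 0.001], [-0.0, -0.0, 0.002], [-0.0, -0.0, 0.003], [-0.0, -0.0, 0.004], [-0.0, -0.0, 0.005], [-0.0, -0.0, 0.006], [-0.0, -0.0, 0.007], [-0.0, -0.0, 0.008]]
[[-0.07, 0.009, 0.002], [-0.073, 0.01, 0.002], [-0.076, 0.011, 0.003], [-0.078, 0.012, 0.002], [-0.077, 0.012, 0.003], [-0.076, 0.013, 0.002], [-0.073, 0.013, 0.003], [-0.069, 0.012, 0.002]] 
 [[-0.0, -0.0, 0.008], [-0.0, -0.0, 0.009], [-0.0, -0.0, 0.009], [-0.0, -0.0, 0.009], [-0.0, -0.0, 0.009], [-0.0, -0.0, 0.009], [-0.0, -0.0, 0.009], [-0.0, -0.0, 0.008]]
[[-0.064, 0.012, 0.002], [-0.058, 0.012, 0.002], [-0.051, 0.01, 0.002], [-0.042, 0.008, 0.001], [-0.034, 0.007, 0.001], [-0.025, 0.006, 0.001], [-0.015, 0.003, 0.0], [-0.005, 0.001, 0.001]] 
 [[-0.0, -0.0, 0.008], [-0.0, -0.0, 0.007], [-0.0, -0.0, 0.006], [-0.0, -0.0, 0.005], [-0.0, -0.0, 0.004], [-0.0, -0.0, 0.003], [-0.0, -0.0, 0.002], [-0.0, -0.0, 0.001]]
end [ 0.5189 -0.0413  0.1199] -103.77473392433666
```

>>> move_arm(claw=[0.1, 0.1, 0.1, 0.1, 0.1, 0.1, 0.1, 0.1], dp=[[-0.005, 0.001, 0.0], [-0.015, 0.001, 0.001], [-0.025, 0.003, 0.0], [-0.035, 0.003, 0.002], [-0.043, 0.005, 0.001], [-0.052, 0.006, 0.002], [-0.058, 0.007, 0.002], [-0.065, 0.008, 0.002]], turn=[[0, 0, 0.001], [0, 0, 0.002], [0, 0, 0.003], [0, 0, 0.004], [0, 0, 0.005], [0, 0, 0.006], [0, 0, 0.007], [0, 0, 0.008]])

```text
clock: 14.5
position: [0.5135, -0.2194, 0.1242]
ee_rot: [-0.649, 0.76, -0.0, -0.0]
ft_force: [-0.2, -0.2, -2.0]
grip_width: 0.188
```

>>> move_arm(claw=[0.1, 0.1, 0.1, 0.1, 0.1, 0.1, 0.1, 0.1], dp=[[-0.07, 0.009, 0.002], [-0.073, 0.01, 0.002], [-0.076, 0.011, 0.003], [-0.078, 0.012, 0.002], [-0.077, 0.012, 0.003], [-0.076, 0.013, 0.002], [-0.073, 0.013, 0.003], [-0.069, 0.012, 0.002]], turn=[[0, 0, 0.008], [0, 0, 0.009], [0, 0, 0.009], [0, 0, 0.009], [0, 0, 0.009], [0, 0, 0.009], [0, 0, 0.009], [0, 0, 0.008]])

```text
clock: 15.17
position: [0.5165, -0.0989, 0.1204]
ee_rot: [-0.629, 0.778, -0.0, -0.0]
ft_force: [0.4, 0.1, -1.3]
grip_width: 0.191
```

>>> move_arm(claw=[0.1, 0.1, 0.1, 0.1, 0.1, 0.1, 0.1, 0.1], dp=[[-0.064, 0.012, 0.002], [-0.058, 0.012, 0.002], [-0.051, 0.01, 0.002], [-0.042, 0.008, 0.001], [-0.034, 0.007, 0.001], [-0.025, 0.006, 0.001], [-0.015, 0.003, 0.0], [-0.005, 0.001, 0.001]], turn=[[0, 0, 0.008], [0, 0, 0.007], [0, 0, 0.006], [0, 0, 0.005], [0, 0, 0.004], [0, 0, 0.003], [0, 0, 0.002], [0, 0, 0.001]])

```text
clock: 15.83
position: [0.5184, -0.0406, 0.1185]
ee_rot: [-0.617, 0.787, -0.0, -0.0]
ft_force: [0.1, -0.5, -2.4]
grip_width: 0.189
```

>>> move_arm(claw=[0.1, 0.1, 0.1, 0.1], dp=[[0, 0, 0], [0, 0, 0], [0, 0, 0], [0, 0, 0]], turn=[[0, 0, 0], [0, 0, 0], [0, 0, 0], [0, 0, 0]])

```text
clock: 16.17
position: [0.5183, -0.0415, 0.1185]
ee_rot: [-0.617, 0.787, -0.0, -0.0]
ft_force: [-0.3, 0.4, -1.6]
grip_width: 0.193
```

```bash
python3 - <<'E'
from h import *
T=st(); plan([.5189,-.0413,.09],-103.9,4)
snap('scene','s13'); snap('side','d13'); snap('wrist','w13')
s=cv2.imread('pics/s13.png'); crop(s,220,80,370,200,5,'pics/s13c.png')
s=cv2.imread('pics/d13.png'); crop(s,250,120,400,240,5,'pics/d13c.png')
E
```

```text
pos [ 0.5183 -0.0415  0.1185] yaw -103.80709173533441 tilt [ 0.0008 -0.0002] F [-0.312   0.3998 -1.5663] t 16.1667 j [ 0.1091  0.2046 -0.1304  1.8687  0.031   1.0702 -1.8454]
max mm/row 7.202777242147642 deg/row 0.045
[[-0.0, -0.001, 0.036], [-0.001, -0.0, 0.035], [-0.0, -0.001, 0.036], [-0.001, -0.001, 0.035]] 
 [[-0.0, -0.0, 0.001], [-0.0, -0.0, 0.001], [-0.0, -0.0, 0.001], [-0.0, -0.0, 0.001]]
end [ 0.519  -0.0412  0.0901] -103.98709178813631
```

View pics/s13c.png

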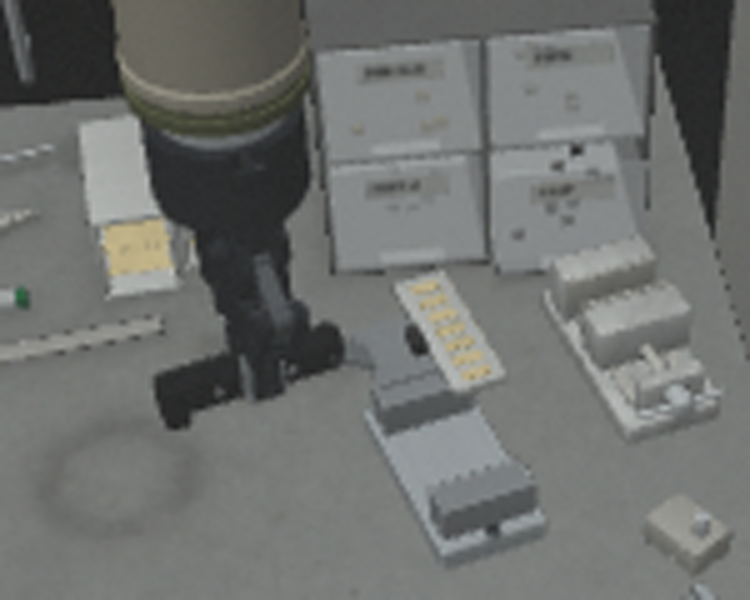

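View pics/d13c.png

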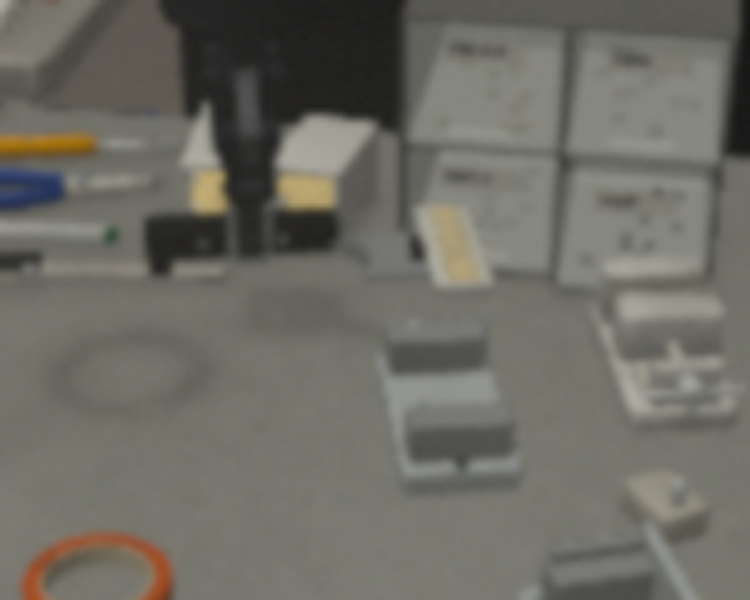

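View pics/w13.png

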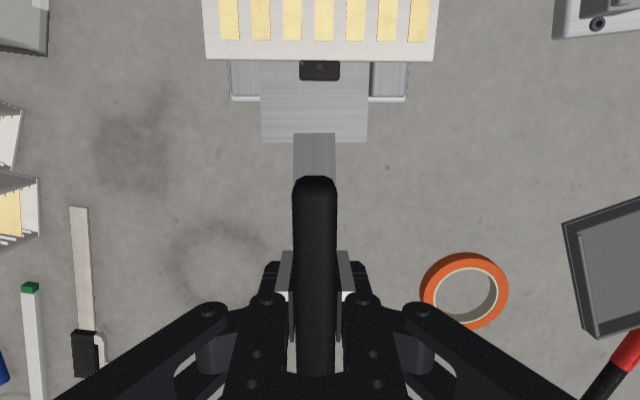

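```bash
python3 - <<'E'
from h import *
T=np.load('pics/w13_T.npy')
P=plane('wrist',[(203,58),(436.5,60)],.1176,T); B=plane('wrist',[(230,99),(406,99)],.016,T)
L=(P-T[:3,3])@T[:3,:3]; print(P,L, P.mean(0))
print(B,B.mean(0),(B-T[:3,3])@T[:3,:3])
t=np.radians(-13.9);ex=np.array([np.cos(t),np.sin(t)]);ey=np.array([-ex[1],ex[0]]);c=np.array([.6188,-.0675])
for nm,X in(('carrier front edge mid (expect x=-11)',P.mean(0)),('base front edge (expect -32)',B.mean(0))):
  d=X[:2]-c; print(nm,d@ex,d@ey)
E
```

```text
[[ 0.6191 -0.0195  0.1176]
 [ 0.5961 -0.1093  0.1176]] [[-0.0451 -0.0926  0.0009]
 [ 0.0475 -0.0918  0.001 ]] [ 0.6076 -0.0644  0.1176]
[[ 0.6061 -0.0012  0.016 ]
 [ 0.5766 -0.1205  0.016 ]] [ 0.5913 -0.0608  0.016 ] [[-0.06   -0.0756  0.1025]
 [ 0.063  -0.0755  0.1026]]
carrier front edge mid (expect x=-11) -0.011605788442649392 0.0002951029009621513
base front edge (expect -32) -0.028248086973357858 -0.00013224119107806758
```

>>> move_arm(claw=[0.1, 0.1, 0.1, 0.1, 0.1, 0.1, 0.1, 0.1], dp=[[0, -0.001, 0.01], [0, -0.001, 0.03], [0, -0.001, 0.05], [0, -0.001, 0.07], [0, 0, 0.065], [0, 0, 0.045], [0, 0, 0.03], [0, 0, 0.015]], turn=[[0, 0, 0], [0, 0, 0], [0, 0, 0], [0, 0, 0], [0, 0, 0], [0, 0, 0], [0, 0, 0], [0, 0, 0]])

```text
clock: 16.98
position: [0.5185, -0.0412, 0.0543]
ee_rot: [-0.617, 0.787, 0.0, -0.001]
ft_force: [0.6, 0.9, -1.7]
grip_width: 0.187
```

>>> move_arm(claw=[0.1, 0.1, 0.1, 0.1], dp=[[0, 0, 0], [0, 0, 0], [0, 0, 0], [0, 0, 0]], turn=[[0, 0, 0], [0, 0, 0], [0, 0, 0], [0, 0, 0]])

```text
clock: 17.32
position: [0.5196, -0.0413, 0.0561]
ee_rot: [-0.617, 0.787, -0.001, 0.0]
ft_force: [0.2, 0.4, -1.3]
grip_width: 0.19
```

```bash
python3 - <<'E'
from h import *
T=st(); plan([.5196,-.0413,.055],-103.9,1)
snap('scene','s14')
s=cv2.imread('pics/s14.png'); crop(s,220,80,370,200,5,'pics/s14c.png')
E
```

```text
pos [ 0.5196 -0.0413  0.0561] yaw -103.77004606854653 tilt [ 0.0005 -0.0013] F [ 0.1907  0.4319 -1.3011] t 17.3167 j [ 0.1051  0.285  -0.1287  1.9183  0.0457  0.9399 -1.8565]
max mm/row 1.2 deg/row 0.16837458240482736
[[0.0, -0.0, 0.006]] 
 [[-0.002, -0.001, 0.003]]
end [ 0.5196 -0.0413  0.0549] -103.90502276183958
```

View pics/s14c.png

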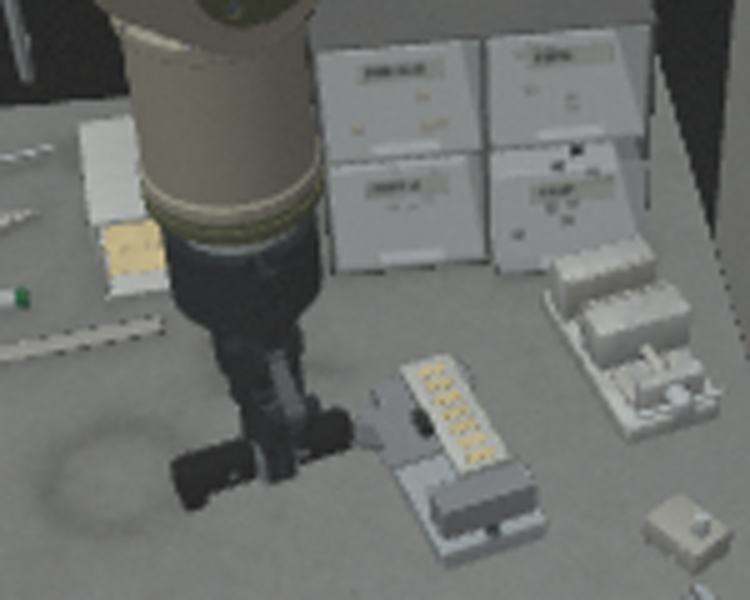

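>>> move_arm(claw=[0.1, 0.1, 0.1, 0.1, 0.1, 0.1, 0.1, 0.1], dp=[[0, 0, 0.01], [0, 0, 0.012], [0, 0, 0.012], [0, 0, 0.01], [0, 0, 0.012], [0, 0, 0.015], [0, 0, 0.014], [0, 0, 0.005]], turn=[[0, 0, 0], [0, 0, 0], [0, 0, 0], [0, 0, 0], [0, 0, 0], [0, 0, 0], [0, 0, 0], [0, 0, 0]])

```text
clock: 18.03
position: [0.5189, -0.0413, 0.0369]
ee_rot: [-0.617, 0.787, -0.0, -0.0]
ft_force: [0.1, 0.9, -1.2]
grip_width: 0.19
```

>>> move_arm(claw=[0.1, 0.1, 0.1], dp=[[0, 0, 0], [0, 0, 0], [0, 0, 0]], turn=[[0, 0, 0], [0, 0, 0], [0, 0, 0]])

```text
clock: 18.28
position: [0.5193, -0.0413, 0.0376]
ee_rot: [-0.617, 0.787, -0.0, -0.0]
ft_force: [0.6, 0.3, -2.3]
grip_width: 0.187
```

```bash
python3 - <<'E'
from h import *
T=st(); plan([.5196,-.0413,.0385],-103.9,1)
snap('scene','s15');snap('side','d15')
s=cv2.imread('pics/s15.png'); crop(s,220,80,370,200,5,'pics/s15c.png')
s=cv2.imread('pics/d15.png'); crop(s,270,150,370,240,6,'pics/d15c.png')
E
```

```text
pos [ 0.5193 -0.0413  0.0376] yaw -103.7720567224199 tilt [ 0.0006 -0.0004] F [ 0.6027  0.3121 -2.3431] t 18.2833 j [ 0.1036  0.3115 -0.1276  1.9303  0.0506  0.9025 -1.8604]
max mm/row 0.894427190999916 deg/row 0.149248115565993
[[-0.0, -0.002, -0.004]] 
 [[-0.001, -0.001, 0.003]]
end [ 0.5196 -0.0414  0.0384] -103.90705487277853
```

View pics/s15c.png

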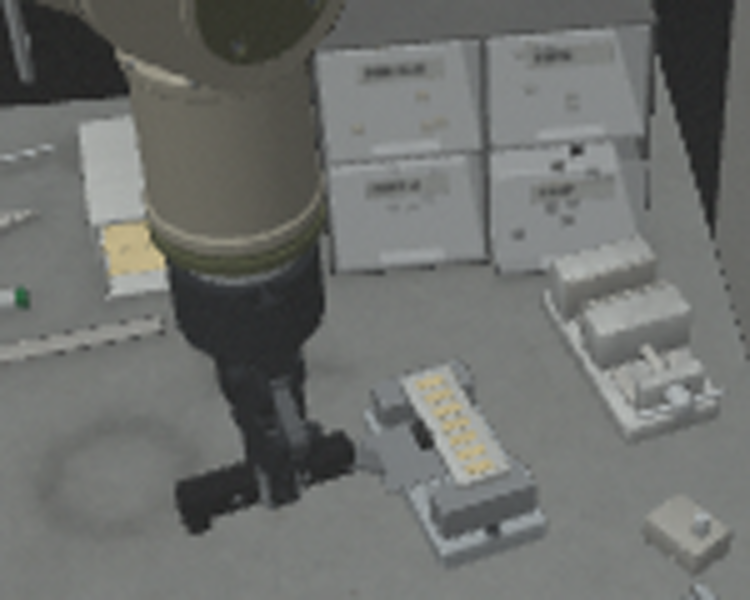

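View pics/d15c.png

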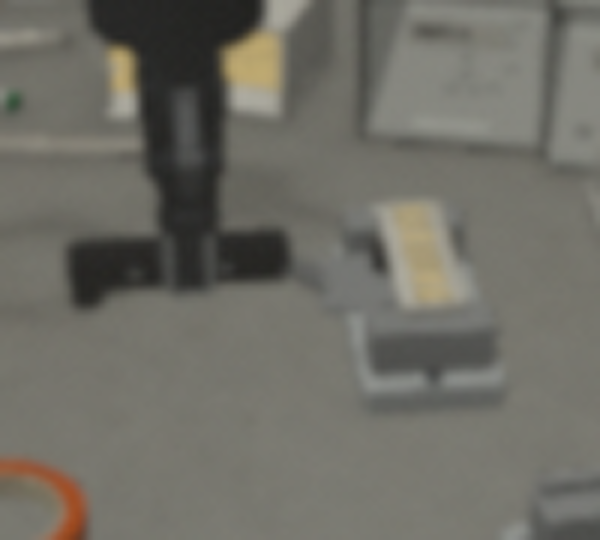

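>>> move_arm(claw=[0.1, 0.1, 0.1, 0.1, 0.1, 0.1, 0.1, 0.1], dp=[[0, 0.01, 0], [0, 0.03, 0], [0, 0.05, 0], [0, 0.08, 0], [0, 0.1, 0], [0, 0.1, 0], [0, 0.08, 0], [0, 0.05, 0]], turn=[[0, 0, 0], [0, 0, 0], [0, 0, 0], [0, 0, 0], [0, 0, 0], [0, 0, 0], [0, 0, 0], [0, 0, 0]])

```text
clock: 19.05
position: [0.4195, -0.0171, 0.0372]
ee_rot: [-0.617, 0.787, -0.0, -0.001]
ft_force: [-0.1, 0.1, -1.4]
grip_width: 0.191
```

>>> move_arm(claw=[0.1, 0.1, 0.1, 0.1, 0.1, 0.1], dp=[[0, 0.02, 0], [0, 0.01, 0], [0, 0, 0], [0, 0, 0], [0, 0, 0], [0, 0, 0]], turn=[[0, 0, 0], [0, 0, 0], [0, 0, 0], [0, 0, 0], [0, 0, 0], [0, 0, 0]])

```text
clock: 19.55
position: [0.4166, -0.0161, 0.0375]
ee_rot: [-0.617, 0.787, -0.0, -0.0]
ft_force: [0.2, 0.4, -1.1]
grip_width: 0.188
```

```bash
python3 - <<'E'
from h import *
T=st(); 
plan(np.r_[T[:2,3],.0095],-103.77,6)
snap('scene','s16');snap('wrist','w16')
s=cv2.imread('pics/s16.png'); crop(s,200,80,370,210,4,'pics/s16c.png')
E
```

```text
pos [ 0.4166 -0.0161  0.0375] yaw -103.78075786549249 tilt [ 0.0006 -0.0003] F [ 0.2146  0.3807 -1.0596] t 19.55 j [ 0.0871  0.1115 -0.1644  2.1806  0.0251  0.851  -1.9041]
max mm/row 4.8 deg/row 0.0
[[-0.0, 0.0, 0.023], [-0.0, 0.0, 0.024], [-0.0, 0.0, 0.023], [-0.0, 0.0, 0.023], [-0.0, 0.0, 0.023], [-0.0, 0.0, 0.024]] 
 [[-0.0, -0.0, -0.0], [-0.0, -0.0, -0.0], [-0.0, -0.0, -0.0], [-0.0, -0.0, -0.0], [-0.0, -0.0, -0.0], [-0.0, -0.0, -0.0]]
end [ 0.4166 -0.0161  0.0095] -103.78075786549249
```

View pics/s16c.png

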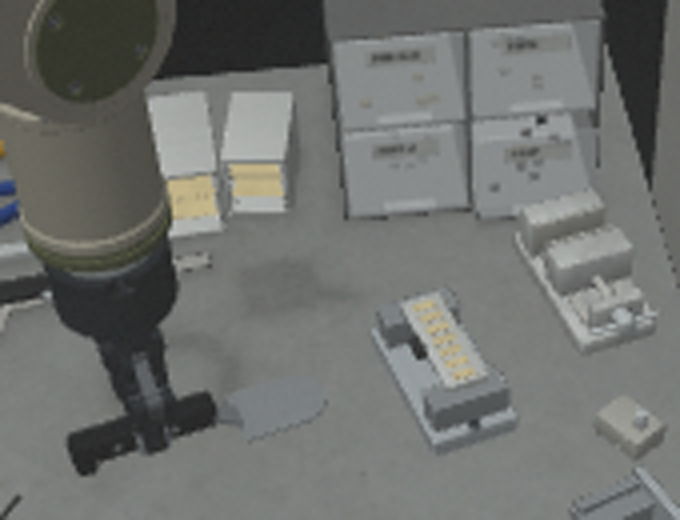

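View pics/w16.png

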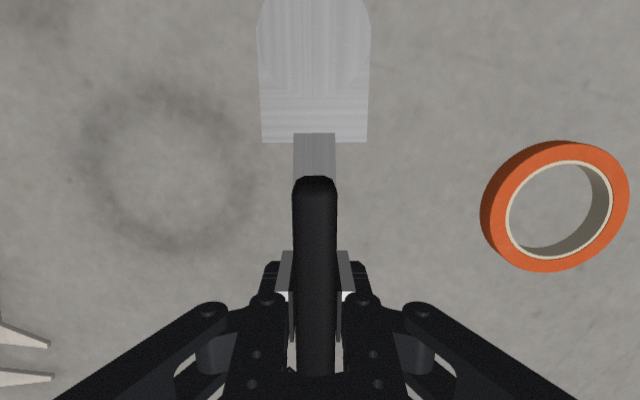

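>>> move_arm(claw=[0.1, 0.1, 0.1, 0.1, 0.1, 0.1, 0.1, 0.1], dp=[[0, 0, 0.015], [0, 0, 0.03], [0, 0, 0.03], [0, 0, 0.025], [0, 0, 0.02], [0, 0, 0.013], [0, 0, 0.005], [0, 0, 0]], turn=[[0, 0, 0], [0, 0, 0], [0, 0, 0], [0, 0, 0], [0, 0, 0], [0, 0, 0], [0, 0, 0], [0, 0, 0]])

```text
clock: 20.32
position: [0.416, -0.0161, 0.0096]
ee_rot: [-0.617, 0.787, -0.0, -0.0]
ft_force: [0.4, -0.7, -1.1]
grip_width: 0.19
```

>>> move_arm(claw=[0.1, 0.1, 0.1, 0.1], dp=[[0, 0, 0], [0, 0, 0], [0, 0, 0.005], [0, 0, 0]], turn=[[0, 0, 0], [0, 0, 0], [0, 0, 0], [0, 0, 0]])

```text
clock: 20.65
position: [0.4164, -0.0161, 0.009]
ee_rot: [-0.617, 0.787, -0.0, 0.0]
ft_force: [0.1, 0.5, -0.8]
grip_width: 0.188
```

>>> move_arm(claw=[0.1, 0.1, 0.1], dp=[[0, 0, 0.005], [0, 0, 0.003], [0, 0, 0]], turn=[[0, 0, 0], [0, 0, 0], [0, 0, 0]])

```text
clock: 20.9
position: [0.4165, -0.0161, 0.0089]
ee_rot: [-0.617, 0.787, -0.0, -0.0]
ft_force: [-11.9, 0.5, 30.0]
grip_width: 0.191
```

>>> move_arm(claw=[0.1, 0.1, 0.1], dp=[[0, 0, 0.005], [0, 0, 0], [0, 0, 0]], turn=[[0, 0, 0], [0, 0, 0], [0, 0, 0]])

```text
clock: 21.15
position: [0.4165, -0.0161, 0.0088]
ee_rot: [-0.617, 0.787, -0.0, -0.0]
ft_force: [-19.8, 0.2, 49.1]
grip_width: 0.192
```

>>> move_arm(claw=[0.1, 0.1], dp=[[0, 0, -0.01], [0, 0, 0]], turn=[[0, 0, 0], [0, 0, 0]])

```text
clock: 21.32
position: [0.4167, -0.0161, 0.009]
ee_rot: [-0.617, 0.787, -0.001, 0.0]
ft_force: [2.1, -0.5, 1.3]
grip_width: 0.187
```

>>> move_arm(claw=[0.3, 0.4, 0.5, 0.5, 0.5, 0.5], dp=[[0, 0, 0], [0, 0, 0], [0, 0, 0], [0, 0, 0], [0, 0, -0.03], [0, 0, -0.08]], turn=[[0, 0, 0], [0, 0, 0], [0, 0, 0], [0, 0, 0], [0, 0, 0], [0, 0, 0]])

```text
clock: 21.82
position: [0.4147, -0.016, 0.0292]
ee_rot: [-0.617, 0.787, 0.001, -0.002]
ft_force: [-0.4, 1.4, -0.1]
grip_width: 0.501
```

>>> move_arm(claw=[0.8, 0.8, 0.8, 0.8, 0.8, 0.8], dp=[[0, 0, -0.15], [0, 0, -0.2], [0, 0, -0.2], [0, 0, -0.2], [0, 0, 0], [0, 0, 0]], turn=[[0, 0, 0], [0, 0, 0], [0, 0, 0], [0, 0, 0], [0, 0, 0], [0, 0, 0]])

```text
clock: 22.32
position: [0.4175, -0.0159, 0.1829]
ee_rot: [-0.617, 0.787, -0.002, 0.002]
ft_force: [-0.1, -0.5, -1.4]
grip_width: 0.799
```

```bash
python3 - <<'E'
from h import *
T=st(); snap('wrist','w17')
E
```

```text
pos [ 0.4175 -0.0159  0.1829] yaw -103.77437039844945 tilt [-0.0005 -0.0051] F [-0.1111 -0.5133 -1.4199] t 22.3167 j [ 0.0979 -0.0871 -0.1611  2.0317 -0.0139  1.1909 -1.8688]
```

View pics/w17.png

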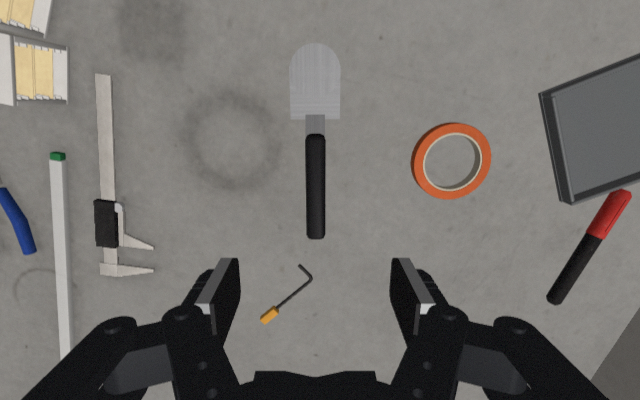

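```bash
python3 -c "
from h import *
plan([.6192,-.0673,.16],-13.9,15)"
```

```text
max mm/row 14.139306913706912 deg/row 5.985
[[0.001, -0.07, 0.007], [0.007, -0.069, 0.007], [0.015, -0.068, 0.007], [0.022, -0.066, 0.008], [0.029, -0.064, 0.007], [0.035, -0.06, 0.007], [0.042, -0.056, 0.007], [0.047, -0.052, 0.007]] 
 [[-0.0, -0.0, -0.133], [-0.0, -0.0, -0.133], [-0.0, -0.0, -0.133], [-0.0, -0.0, -0.133], [-0.0, -0.0, -0.133], [-0.0, -0.0, -0.133], [-0.0, -0.0, -0.133], [-0.0, -0.0, -0.133]]
[[0.052, -0.046, 0.007], [0.056, -0.041, 0.007], [0.061, -0.034, 0.007], [0.064, -0.028, 0.008], [0.066, -0.022, 0.007], [0.068, -0.014, 0.007], [0.07, -0.007, 0.007]] 
 [[-0.0, -0.0, -0.133], [-0.0, -0.0, -0.133], [-0.0, -0.0, -0.133], [-0.0, -0.0, -0.133], [-0.0, -0.0, -0.133], [-0.0, -0.0, -0.133], [-0.0, -0.0, -0.133]]
end [ 0.6193 -0.0673  0.16  ] -13.997251179754237
```

>>> move_arm(claw=[0.8, 0.8, 0.8, 0.8, 0.8, 0.8, 0.8, 0.8], dp=[[0.001, -0.07, 0.007], [0.007, -0.069, 0.007], [0.015, -0.068, 0.007], [0.022, -0.066, 0.008], [0.029, -0.064, 0.007], [0.035, -0.06, 0.007], [0.042, -0.056, 0.007], [0.047, -0.052, 0.007]], turn=[[0, 0, -0.133], [0, 0, -0.133], [0, 0, -0.133], [0, 0, -0.133], [0, 0, -0.133], [0, 0, -0.133], [0, 0, -0.133], [0, 0, -0.133]])

```text
clock: 23.03
position: [0.524, -0.0435, 0.167]
ee_rot: [0.885, -0.466, -0.001, 0.001]
ft_force: [-0.7, 0.3, -0.1]
grip_width: 0.797
```

>>> move_arm(claw=[0.8, 0.8, 0.8, 0.8, 0.8, 0.8, 0.8, 0.8], dp=[[0.052, -0.046, 0.007], [0.056, -0.041, 0.007], [0.061, -0.034, 0.007], [0.064, -0.028, 0.008], [0.066, -0.022, 0.007], [0.068, -0.014, 0.007], [0.07, -0.007, 0.007], [0, 0, 0]], turn=[[0, 0, -0.133], [0, 0, -0.133], [0, 0, -0.133], [0, 0, -0.133], [0, 0, -0.133], [0, 0, -0.133], [0, 0, -0.133], [0, 0, 0]])

```text
clock: 23.7
position: [0.6193, -0.0679, 0.1562]
ee_rot: [0.993, -0.119, -0.002, 0.0]
ft_force: [-0.6, 0.3, -0.1]
grip_width: 0.8
```

>>> move_arm(claw=[0.8, 0.8, 0.8, 0.8], dp=[[0, 0, 0], [0, 0, 0], [0, 0, 0], [0, 0, 0]], turn=[[0, 0, 0], [0, 0, 0], [0, 0, 0], [0, 0, 0]])

```text
clock: 24.03
position: [0.6185, -0.0671, 0.159]
ee_rot: [0.992, -0.122, -0.0, 0.0]
ft_force: [-0.3, -0.0, 0.2]
grip_width: 0.799
```

```bash
python3 - <<'E'
from h import *
T=st(); snap('wrist','w18')
t=np.radians(-13.9);ex=np.array([np.cos(t),np.sin(t)]);ey=np.array([-ex[1],ex[0]]);c=np.array([.6192,-.0673])
for x,y in((-11,45),(19,45),(19,-45),(-11,-45)): print(proj('wrist',np.r_[c+ex*x/1e3+ey*y/1e3,.046],T))
E
```

```text
pos [ 0.6185 -0.0671  0.159 ] yaw -14.063256044312313 tilt [0.     0.0008] F [-0.3162 -0.0388  0.2126] t 24.0333 j [ 0.1862  0.3802 -0.1932  1.5544  0.0769  1.2145 -0.2659]
[[300.0493 141.3113]]
[[339.729  141.1414]]
[[337.7322 249.3116]]
[[301.9342 249.4464]]
```

View pics/w18.png

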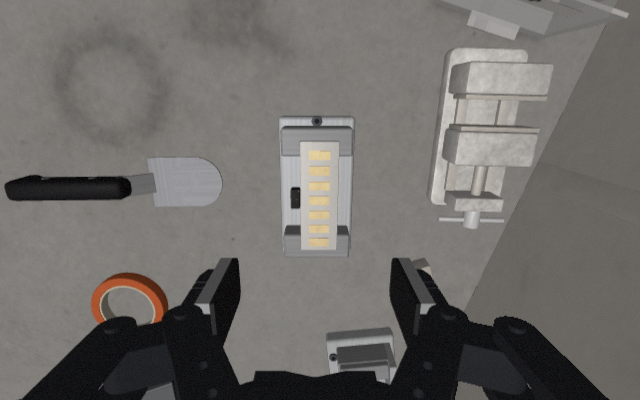

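```bash
python3 - <<'E'
from h import *
s=cv2.imread('pics/w3.png'); crop(s,225,235,415,385,4,'pics/f3.png')
s=cv2.imread('pics/w18.png'); crop(s,175,240,275,340,6,'pics/f18.png')
i=cams.camera_info('wrist');M=i['tool_from_camera']
for uv,x in(((273,252),-.0192),((357,252),.0192),((239,258),-.034),((391,258),.034)):
  d=M[:3,:3]@np.array([(uv[0]-i['cx'])/i['fx'],(uv[1]-i['cy'])/i['fy'],1]); o=M[:3,3]; print(uv,o+d*((x-o[0])/d[0]))
# where would tip corner (y=-11) project for tip z
for w in (.0192,.034):
  for z in (-.012,-.008,-.004,0,.004):
    p=(np.array([-w,-.011,z])-M[:3,3])@M[:3,:3]; print(w,z,p[0]/p[2]*i['fx']+i['cx'],p[1]/p[2]*i['fy']+i['cy'])
E
```

```text
(273, 252) [-0.0192 -0.0076  0.0018]
(357, 252) [ 0.0192 -0.0133 -0.0099]
(239, 258) [-0.034  -0.0077 -0.0047]
(391, 258) [ 0.034  -0.011  -0.0111]
0.0192 -0.012 268.9543552397268 259.0096699795366
0.0192 -0.008 270.1140662951648 254.81732784489566
0.0192 -0.004 271.2164698723449 250.83215158541324
0.0192 0 272.2657113486956 247.03915570933546
0.0192 0.004 273.26554570310986 243.42476601112807
0.034 -0.012 234.88693306132058 259.04833031853923
0.034 -0.008 236.9095401125919 254.8553280602275
0.034 -0.004 238.83220683680184 250.86950891086494
0.034 0 240.66216196509373 247.07588721815205
0.034 0.004 242.40595349774765 243.46088853126093
```

View pics/f3.png

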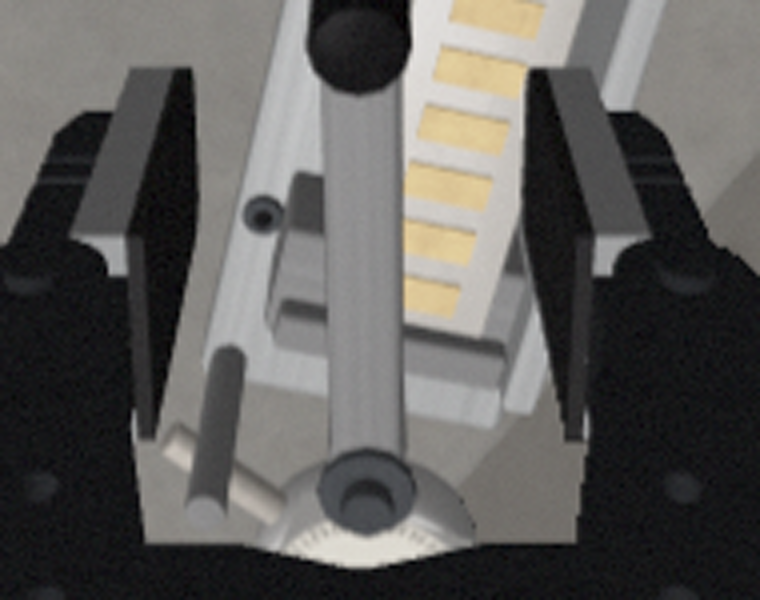

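>>> move_arm(claw=[0.7, 0.7, 0.7, 0.7, 0.7, 0.7, 0.7, 0.7], dp=[[0.003, 0.001, 0.08], [0, 0, 0.15], [0, 0, 0.15], [0, 0, 0.1], [0, 0, 0.06], [0, 0, 0.03], [0, 0, 0.01], [0, 0, 0]], turn=[[0, 0, -0.003], [0, 0, 0], [0, 0, 0], [0, 0, 0], [0, 0, 0], [0, 0, 0], [0, 0, 0], [0, 0, 0]])

```text
clock: 24.75
position: [0.62, -0.0677, 0.0437]
ee_rot: [0.993, -0.121, 0.001, 0.0]
ft_force: [0.3, -0.3, 0.1]
grip_width: 0.695
```

>>> move_arm(claw=[0.7, 0.7, 0.7, 0.7], dp=[[0, 0, 0], [0, 0, 0], [0, 0, 0], [0, 0, 0]], turn=[[0, 0, 0], [0, 0, 0], [0, 0, 0], [0, 0, 0]])

```text
clock: 25.08
position: [0.6199, -0.0677, 0.0436]
ee_rot: [0.993, -0.121, 0.001, 0.0]
ft_force: [0.2, -0.1, -0.6]
grip_width: 0.703
```

```bash
python3 - <<'E'
from h import *
T=st(); snap('wrist','w19')
plan([.6192,-.0673,.0365],-13.9,1)
E
```

```text
pos [ 0.6199 -0.0677  0.0436] yaw -13.862277478583557 tilt [0.0012 0.0005] F [ 0.1795 -0.1412 -0.5736] t 25.0833 j [ 0.1806  0.4985 -0.1857  1.6495  0.1059  1.0022 -0.2819]
max mm/row 7.0484040746824395 deg/row 0.07794228634059948
[[-0.004, -0.001, 0.035]] 
 [[0.001, -0.001, 0.001]]
end [ 0.6191 -0.0674  0.0364] -13.908754708006379
```

View pics/w19.png

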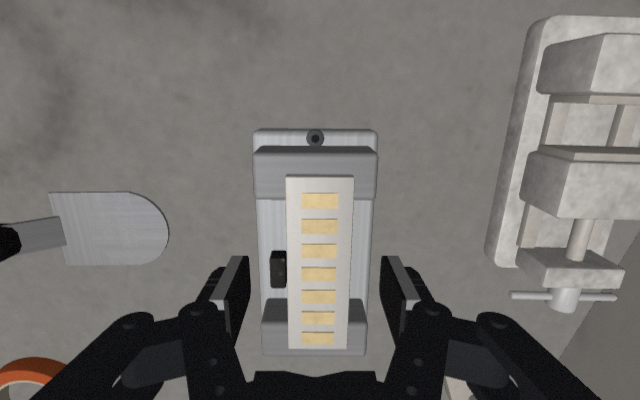

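>>> move_arm(claw=[0.7, 0.7, 0.7, 0.7, 0.7], dp=[[-0.004, -0.001, 0.018], [0, 0, 0.016], [0, 0, 0], [0, 0, 0], [0, 0, 0]], turn=[[0, 0, 0], [0, 0, 0], [0, 0, 0], [0, 0, 0], [0, 0, 0]], grip_force=30)

```text
clock: 25.55
position: [0.6188, -0.0673, 0.036]
ee_rot: [0.993, -0.121, -0.0, 0.0]
ft_force: [-0.2, -0.8, 0.0]
grip_width: 0.702
```

>>> move_arm(claw=[0.6, 0.5, 0.45, 0.4, 0.35, 0.35, 0.35, 0.35], dp=[[0, 0, 0], [0, 0, 0], [0, 0, 0], [0, 0, 0], [0, 0, 0], [0, 0, 0], [0, 0, 0], [0, 0, 0]], turn=[[0, 0, 0], [0, 0, 0], [0, 0, 0], [0, 0, 0], [0, 0, 0], [0, 0, 0], [0, 0, 0], [0, 0, 0]])

```text
clock: 26.22
position: [0.619, -0.0673, 0.0364]
ee_rot: [0.993, -0.121, 0.0, 0.0]
ft_force: [-2.0, 0.2, 4.0]
grip_width: 0.429
```

```bash
python3 - <<'E'
from h import *
T=st(); snap('wrist','w20')
E
```

```text
pos [ 0.619  -0.0673  0.0364] yaw -13.86008707711159 tilt [0.0005 0.0006] F [-2.0391  0.1668  4.005 ] t 26.2167 j [ 0.1797  0.506  -0.1851  1.6558  0.1078  0.9893 -0.2839]
```

View pics/w20.png

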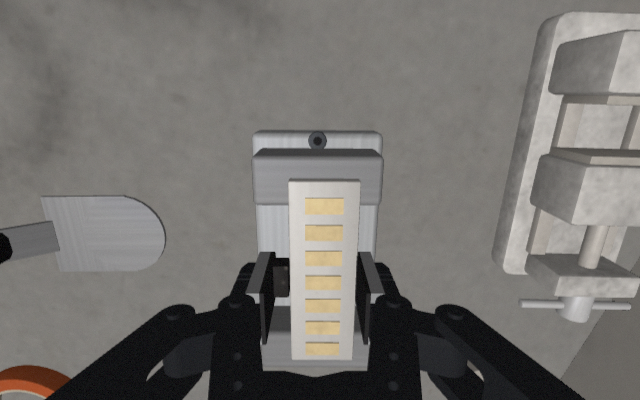

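>>> move_arm(claw=[0.3, 0.3, 0.3, 0.3, 0.3, 0.3, 0.3, 0.3], dp=[[0, 0, 0], [0, 0, -0.02], [0, 0, -0.04], [0, 0, -0.06], [0, 0, -0.06], [0, 0, -0.04], [0, 0, -0.02], [0, 0, 0]], turn=[[0, 0, 0], [0, 0, 0], [0, 0, 0], [0, 0, 0], [0, 0, 0], [0, 0, 0], [0, 0, 0], [0, 0, 0]], grip_force=45)

```text
clock: 26.93
position: [0.6196, -0.0674, 0.0858]
ee_rot: [0.993, -0.121, 0.001, 0.0]
ft_force: [0.2, -0.3, -0.9]
grip_width: 0.422
```

```bash
python3 - <<'E'
from h import *
T=st(); snap('wrist','w21'); snap('side','d21')
s=cv2.imread('pics/d21.png'); crop(s,290,130,390,230,6,'pics/d21c.png')
s=cv2.imread('pics/w2.png'); crop(s,45,160,200,300,5,'pics/t2.png')
s=cv2.imread('pics/w5.png'); crop(s,225,80,420,275,4,'pics/t5.png')
E
```

```text
pos [ 0.6196 -0.0674  0.0858] yaw -13.862876187397717 tilt [0.0026 0.0003] F [ 0.1524 -0.298  -0.8786] t 26.9333 j [ 0.1839  0.449  -0.1901  1.6228  0.0944  1.0763 -0.2744]
```

View pics/w21.png

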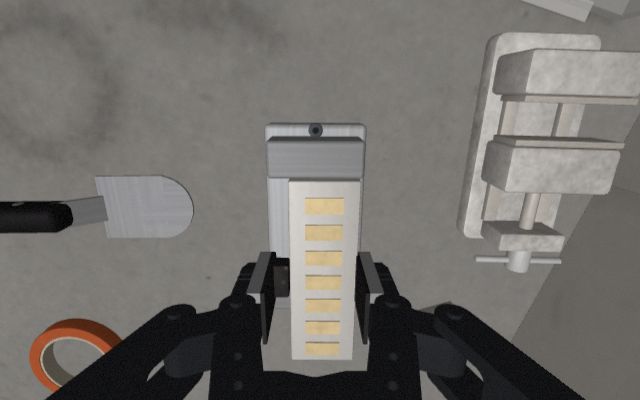

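View pics/d21c.png

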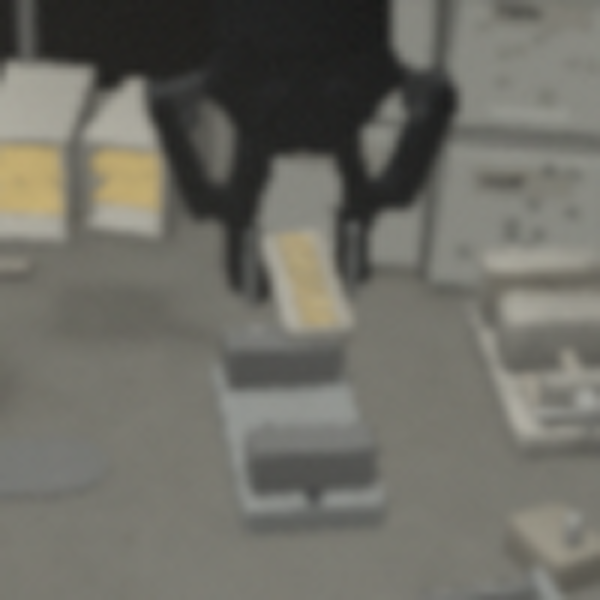

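View pics/t5.png

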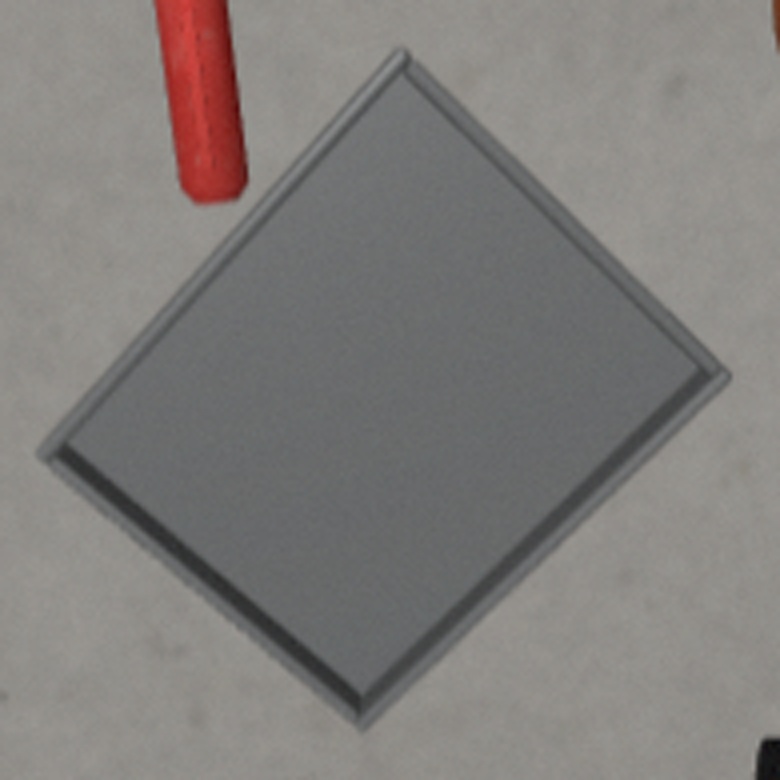

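View pics/t2.png

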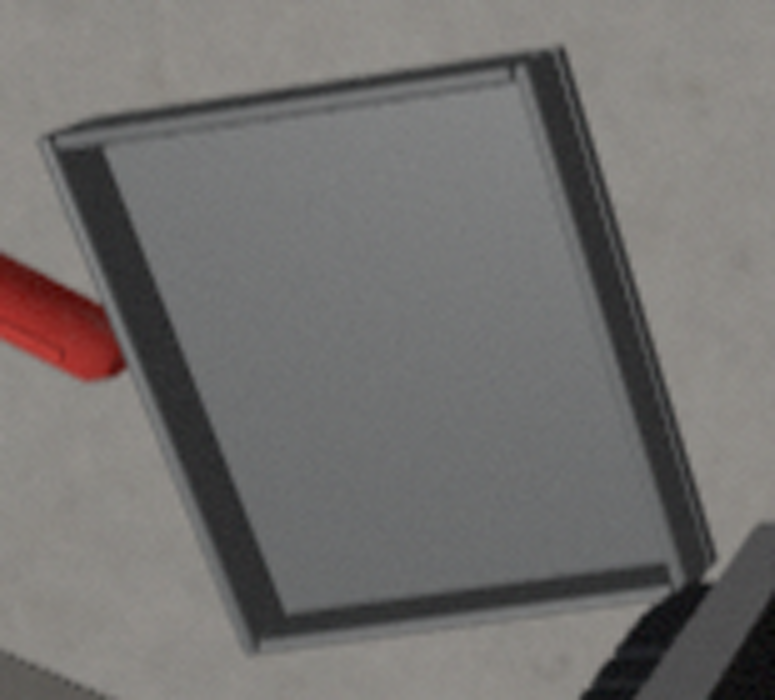

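```bash
python3 - <<'E'
from h import *
T=np.load('pics/w5_T.npy')
q=[(402,52),(728,375),(362,728),(40,453)]
P=plane('wrist',[(x/4+224.6,y/4+79.6) for x,y in q],.018,T); print(P)
d=[np.linalg.norm(P[i]-P[(i+1)%4]) for i in range(4)]; print(d,P.mean(0))
for i in range(4): v=P[(i+1)%4]-P[i]; print(np.degrees(np.arctan2(v[1],v[0])))
f=[(402,85),(700,370),(365,693),(65,443)]
F=plane('wrist',[(x/4+224.6,y/4+79.6) for x,y in f],.004,T); print(F,F.mean(0),[np.linalg.norm(F[i]-F[(i+1)%4]) for i in range(4)])
T2=np.load('pics/w2_T.npy')
q2=[(520,67),(672,588),(252,652),(42,138)]
P2=plane('wrist',[(x/5+44.6,y/5+159.6) for x,y in q2],.018,T2);print(P2,P2.mean(0))
for n,z in (('s',.018),):
  pts=[(295,243),(332,274),(299,306),(261,272)]; print(plane('scene',pts,.018),plane('scene',pts,.018).mean(0))
o=tool_pose()
E
```

```text
[[ 0.3376 -0.2502  0.018 ]
 [ 0.4457 -0.2342  0.018 ]
 [ 0.465  -0.3631  0.018 ]
 [ 0.3563 -0.3784  0.018 ]]
[np.float64(0.1093020303931987), np.float64(0.13032795437323552), np.float64(0.10984853748507387), np.float64(0.12954980700670618)] [ 0.4012 -0.3065  0.018 ]
8.456671146838989
-81.47060371060113
-171.94943866521072
98.289350434604
[[ 0.3436 -0.2545  0.004 ]
 [ 0.4451 -0.2379  0.004 ]
 [ 0.4629 -0.3604  0.004 ]
 [ 0.3593 -0.3768  0.004 ]] [ 0.4027 -0.3074  0.004 ] [np.float64(0.10279734514794546), np.float64(0.1237170358401142), np.float64(0.10495880329345225), np.float64(0.12332689563125476)]
[[ 0.4451 -0.2337  0.018 ]
 [ 0.4617 -0.3614  0.018 ]
 [ 0.3574 -0.3785  0.018 ]
 [ 0.3378 -0.2491  0.018 ]] [ 0.4005 -0.3057  0.018 ]
[[ 0.4461 -0.2401  0.018 ]
 [ 0.4642 -0.3639  0.018 ]
 [ 0.3568 -0.3823  0.018 ]
 [ 0.3361 -0.2581  0.018 ]] [ 0.4008 -0.3111  0.018 ]
```

```bash
python3 -c "
from h import *
plans([.4015,-.3070,.10],8.3,22)"
```

```text
max mm/row 23.05298245347009
[[-0.004, 0.007, -0.0], [-0.012, 0.022, -0.002], [-0.019, 0.035, -0.002], [-0.027, 0.048, -0.002], [-0.035, 0.06, -0.004], [-0.042, 0.07, -0.004], [-0.049, 0.078, -0.004], [-0.056, 0.085, -0.005]] 
 [[0.0, 0.0, -0.003], [0.0, 0.0, -0.007], [0.0, 0.0, -0.012], [0.0, 0.0, -0.017], [0.0, 0.0, -0.021], [0.0, 0.0, -0.025], [0.0, 0.0, -0.028], [0.0, 0.0, -0.031]]
[[-0.061, 0.089, -0.005], [-0.067, 0.091, -0.006], [-0.071, 0.09, -0.005], [-0.073, 0.089, -0.006], [-0.074, 0.086, -0.005], [-0.073, 0.079, -0.006], [-0.07, 0.073, -0.005], [-0.066, 0.065, -0.004]] 
 [[0.0, 0.0, -0.033], [0.0, 0.0, -0.034], [0.0, 0.0, -0.035], [0.0, 0.0, -0.035], [0.0, 0.0, -0.034], [0.0, 0.0, -0.033], [0.0, 0.0, -0.031], [0.0, 0.0, -0.028]]
[[-0.059, 0.056, -0.004], [-0.051, 0.047, -0.003], [-0.042, 0.036, -0.003], [-0.03, 0.026, -0.002], [-0.019, 0.016, -0.001], [-0.006, 0.005, -0.001]] 
 [[0.0, 0.0, -0.025], [0.0, 0.0, -0.021], [0.0, 0.0, -0.017], [0.0, 0.0, -0.012], [0.0, 0.0, -0.007], [0.0, 0.0, -0.003]]
end [ 0.4016 -0.3069  0.1001] 8.27865088906743
```

>>> move_arm(claw=[0.3, 0.3, 0.3, 0.3, 0.3, 0.3, 0.3, 0.3], dp=[[-0.004, 0.007, 0.0], [-0.012, 0.022, -0.002], [-0.019, 0.035, -0.002], [-0.027, 0.048, -0.002], [-0.035, 0.06, -0.004], [-0.042, 0.07, -0.004], [-0.049, 0.078, -0.004], [-0.056, 0.085, -0.005]], turn=[[0, 0, -0.003], [0, 0, -0.007], [0, 0, -0.012], [0, 0, -0.017], [0, 0, -0.021], [0, 0, -0.025], [0, 0, -0.028], [0, 0, -0.031]])

```text
clock: 27.7
position: [0.5541, -0.1381, 0.0885]
ee_rot: [0.998, -0.063, -0.0, 0.0]
ft_force: [0.0, -0.8, -1.0]
grip_width: 0.422
```

>>> move_arm(claw=[0.3, 0.3, 0.3, 0.3, 0.3, 0.3, 0.3, 0.3], dp=[[-0.061, 0.089, -0.005], [-0.067, 0.091, -0.006], [-0.071, 0.09, -0.005], [-0.073, 0.089, -0.006], [-0.074, 0.086, -0.005], [-0.073, 0.079, -0.006], [-0.07, 0.073, -0.005], [-0.066, 0.065, -0.004]], turn=[[0, 0, -0.033], [0, 0, -0.034], [0, 0, -0.035], [0, 0, -0.035], [0, 0, -0.034], [0, 0, -0.033], [0, 0, -0.031], [0, 0, -0.028]])

```text
clock: 28.37
position: [0.4372, -0.267, 0.0972]
ee_rot: [0.999, 0.039, -0.0, 0.0]
ft_force: [-0.6, 0.5, 0.2]
grip_width: 0.42
```

>>> move_arm(claw=[0.3, 0.3, 0.3, 0.3, 0.3, 0.3, 0.3, 0.3], dp=[[-0.059, 0.056, -0.004], [-0.051, 0.047, -0.003], [-0.042, 0.036, -0.003], [-0.03, 0.026, -0.002], [-0.019, 0.016, -0.001], [-0.006, 0.005, -0.001], [0, 0, 0], [0, 0, 0]], turn=[[0, 0, -0.025], [0, 0, -0.021], [0, 0, -0.017], [0, 0, -0.012], [0, 0, -0.007], [0, 0, -0.003], [0, 0, 0], [0, 0, 0]])

```text
clock: 29.03
position: [0.4019, -0.3065, 0.1]
ee_rot: [0.997, 0.072, 0.0, 0.0]
ft_force: [0.3, 0.3, -0.7]
grip_width: 0.42
```

```bash
python3 - <<'E'
from h import *
T=st(); snap('wrist','w22')
plan([.4015,-.307,.10],8.3,1)
E
```

```text
pos [ 0.4019 -0.3065  0.1   ] yaw 8.29639590768283 tilt [-0.      0.0005] F [ 0.2509  0.3065 -0.6934] t 29.0333 j [ 0.6537  0.195  -0.1017  1.9235  0.0235  1.0239  0.6865]
max mm/row 0.7211102550927979 deg/row 0.045
[[-0.003, 0.002, 0.0]] 
 [[0.001, -0.0, 0.0]]
end [ 0.4015 -0.3069  0.1   ] 8.314863102818846
```

View pics/w22.png

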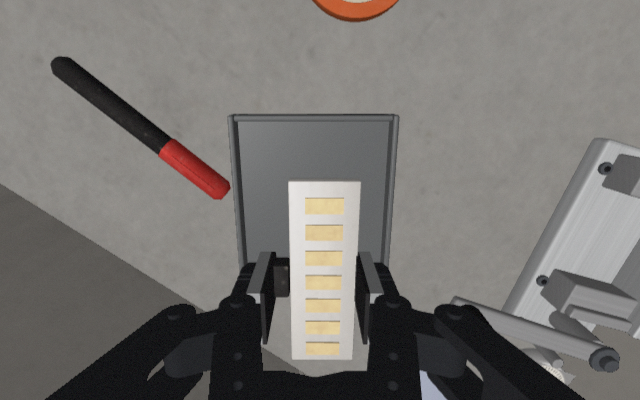

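>>> move_arm(claw=[0.3, 0.3, 0.3, 0.3, 0.3, 0.3, 0.3, 0.3], dp=[[0, 0, 0.03], [0, 0, 0.07], [0, 0, 0.1], [0, 0, 0.1], [0, 0, 0.07], [0, 0, 0.045], [0, 0, 0.025], [0, 0, 0.01]], turn=[[0, 0, 0], [0, 0, 0], [0, 0, 0], [0, 0, 0], [0, 0, 0], [0, 0, 0], [0, 0, 0], [0, 0, 0]])

```text
clock: 29.75
position: [0.4016, -0.3066, 0.0094]
ee_rot: [0.997, 0.072, -0.0, 0.0]
ft_force: [-0.2, 0.5, 0.0]
grip_width: 0.422
```

>>> move_arm(claw=[0.3, 0.3, 0.3, 0.3], dp=[[0, 0, 0], [0, 0, 0], [0, 0, 0], [0, 0, 0]], turn=[[0, 0, 0], [0, 0, 0], [0, 0, 0], [0, 0, 0]])

```text
clock: 30.08
position: [0.4021, -0.3073, 0.0108]
ee_rot: [0.997, 0.072, 0.0, 0.001]
ft_force: [0.9, 0.5, -0.6]
grip_width: 0.421
```

>>> move_arm(claw=[0.3, 0.3, 0.3, 0.3, 0.3, 0.3, 0.3, 0.3], dp=[[0, 0, 0.012], [0, 0, 0.012], [0, 0, 0.01], [0, 0, 0.005], [0, 0, 0], [0, 0, 0], [0, 0, 0], [0, 0, 0]], turn=[[0, 0, 0], [0, 0, 0], [0, 0, 0], [0, 0, 0], [0, 0, 0], [0, 0, 0], [0, 0, 0], [0, 0, 0]])

```text
clock: 30.75
position: [0.4017, -0.307, 0.0031]
ee_rot: [0.997, 0.072, -0.0, 0.0]
ft_force: [-5.0, 5.0, 14.8]
grip_width: 0.419
```

>>> move_arm(claw=[0.3, 0.3, 0.3], dp=[[0, 0, 0.005], [0, 0, 0], [0, 0, 0]], turn=[[0, 0, 0], [0, 0, 0], [0, 0, 0]])

```text
clock: 31.0
position: [0.4018, -0.307, 0.0031]
ee_rot: [0.997, 0.072, -0.0, 0.0]
ft_force: [-10.2, 7.3, 28.7]
grip_width: 0.427
```

>>> move_arm(claw=[0.3, 0.3], dp=[[0, 0, -0.008], [0, 0, 0]], turn=[[0, 0, 0], [0, 0, 0]])

```text
clock: 31.17
position: [0.4019, -0.3071, 0.0032]
ee_rot: [0.997, 0.072, 0.0, 0.001]
ft_force: [1.2, 0.6, 0.4]
grip_width: 0.418
```

```bash
python3 - <<'E'
from h import *
from scipy.optimize import least_squares
st()
i=cams.camera_info('wrist');M=i['tool_from_camera']
def pr(p): c=(np.array(p)-M[:3,3])@M[:3,:3]; return np.array([c[0]/c[2]*i['fx']+i['cx'],c[1]/c[2]*i['fy']+i['cy']])
s=cv2.imread('pics/w22.png'); crop(s,240,165,400,375,3.7,'pics/c22.png')
# corners TL TR BL BR observed
ob=np.array([(289,181),(360.5,181),(291.5,359),(353,359)],float)
def f(q):
  x0,y0,z,tx=q; return np.concatenate([pr([x0+a,y0+b,z-b*tx])-o for (a,b),o in zip([(-.015,-.045),(.015,-.045),(-.015,.045),(.015,.045)],ob)])
r=least_squares(f,[0.004,0,0,0],x_scale=.01); print(r.x, r.fun)
snap('side','d23'); snap('scene','s23'); snap('wrist','w23')
s=cv2.imread('pics/d23.png'); crop(s,230,240,350,320,6,'pics/d23c.png')
s=cv2.imread('pics/s23.png'); crop(s,240,230,360,320,6,'pics/s23c.png')
E
```

```text
pos [ 0.4019 -0.3071  0.0032] yaw 8.282580815547327 tilt [0.0004 0.0012] F [1.2213 0.5603 0.3947] t 31.1667 j [ 0.6482  0.336  -0.0974  1.9884  0.0448  0.8181  0.6702]
[ 0.005   0.0007 -0.0081  0.0215] [-0.7823  0.0288 -0.3942 -0.0624  1.0558  0.0432  0.3357 -0.0035]
```

View pics/d23c.png

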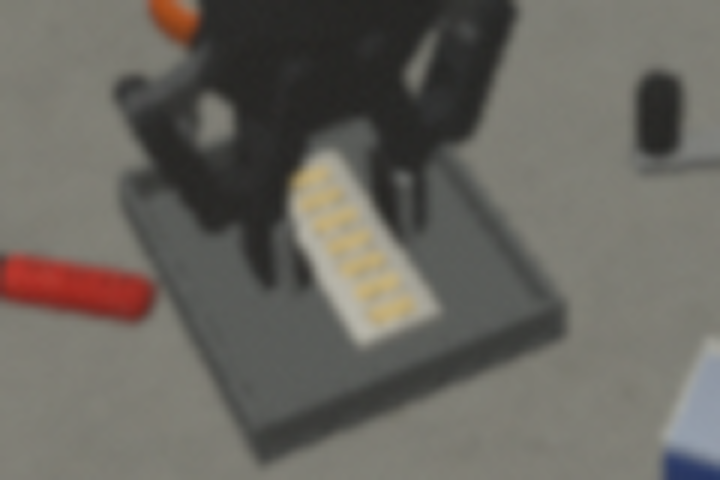

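View pics/c22.png

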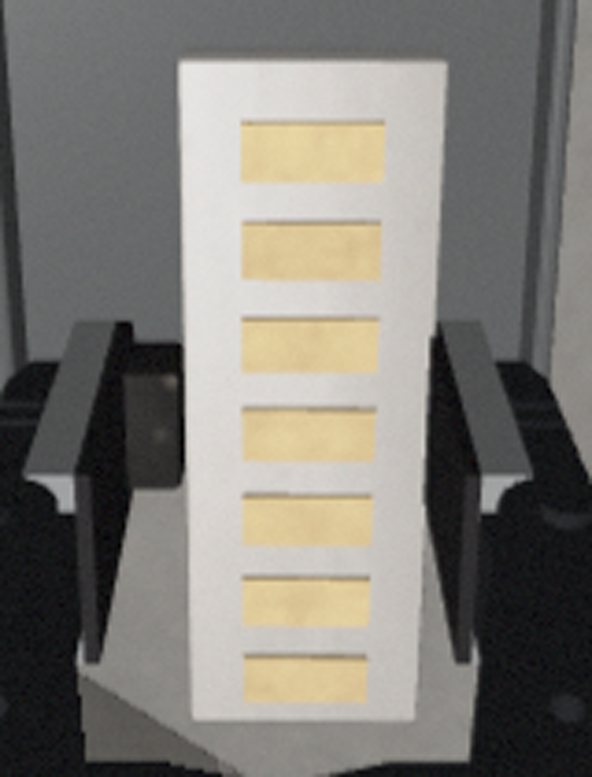

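View pics/w23.png

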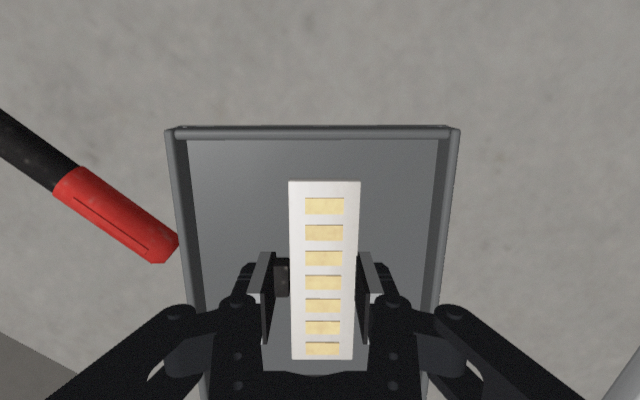

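>>> move_arm(claw=[0.3, 0.3, 0.3, 0.3, 0.3, 0.3, 0.3, 0.3], dp=[[0, 0, -0.02], [0, 0, -0.06], [0, 0, -0.1], [0, 0, -0.12], [0, 0, -0.1], [0, 0, -0.06], [0, 0, -0.02], [0, 0, 0]], turn=[[0, 0, 0], [0, 0, 0], [0, 0, 0], [0, 0, 0], [0, 0, 0], [0, 0, 0], [0, 0, 0], [0, 0, 0]])

```text
clock: 31.98
position: [0.4021, -0.3072, 0.0995]
ee_rot: [0.997, 0.072, 0.001, 0.001]
ft_force: [-0.6, 0.9, -0.5]
grip_width: 0.423
```

```bash
python3 -c "
from h import *
st();plans([.6190,-.0673,.085],-13.87,22)"
```

```text
pos [ 0.4021 -0.3072  0.0995] yaw 8.27865602390877 tilt [0.001  0.0018] F [-0.6314  0.9178 -0.4796] t 31.9833 j [ 0.6541  0.1957 -0.1014  1.9238  0.024   1.0213  0.6866]
max mm/row 23.125743231299616
[[0.006, -0.005, 0.0], [0.019, -0.016, 0.001], [0.031, -0.026, 0.002], [0.042, -0.036, 0.003], [0.052, -0.046, 0.003], [0.06, -0.054, 0.003], [0.067, -0.064, 0.005], [0.072, -0.071, 0.004]] 
 [[0.0, -0.0, 0.003], [0.0, -0.0, 0.007], [0.0, -0.0, 0.012], [0.0, -0.0, 0.017], [0.0, -0.0, 0.021], [0.0, -0.0, 0.025], [0.0, -0.0, 0.028], [0.0, -0.0, 0.031]]
[[0.075, -0.078, 0.005], [0.076, -0.083, 0.005], [0.076, -0.087, 0.005], [0.073, -0.089, 0.005], [0.069, -0.089, 0.005], [0.063, -0.088, 0.005], [0.058, -0.083, 0.004], [0.051, -0.077, 0.005]] 
 [[0.0, -0.0, 0.033], [0.0, -0.0, 0.034], [0.0, -0.0, 0.035], [0.0, -0.0, 0.035], [0.0, -0.0, 0.034], [0.0, -0.0, 0.033], [0.0, -0.0, 0.031], [0.0, -0.0, 0.028]]
[[0.043, -0.069, 0.003], [0.036, -0.059, 0.003], [0.027, -0.048, 0.003], [0.02, -0.036, 0.002], [0.012, -0.021, 0.001], [0.004, -0.007, 0.0]] 
 [[0.0, -0.0, 0.025], [0.0, -0.0, 0.021], [0.0, -0.0, 0.017], [0.0, -0.0, 0.012], [0.0, -0.0, 0.007], [0.0, -0.0, 0.003]]
end [ 0.619  -0.0674  0.085 ] -13.861335483280808
```

>>> move_arm(claw=[0.3, 0.3, 0.3, 0.3, 0.3, 0.3, 0.3, 0.3], dp=[[0.006, -0.005, 0.0], [0.019, -0.016, 0.001], [0.031, -0.026, 0.002], [0.042, -0.036, 0.003], [0.052, -0.046, 0.003], [0.06, -0.054, 0.003], [0.067, -0.064, 0.005], [0.072, -0.071, 0.004]], turn=[[0, 0, 0.003], [0, 0, 0.007], [0, 0, 0.012], [0, 0, 0.017], [0, 0, 0.021], [0, 0, 0.025], [0, 0, 0.028], [0, 0, 0.031]])

```text
clock: 32.65
position: [0.4649, -0.2358, 0.0934]
ee_rot: [1.0, 0.015, -0.001, -0.0]
ft_force: [0.9, -0.2, -0.6]
grip_width: 0.422
```

>>> move_arm(claw=[0.3, 0.3, 0.3, 0.3, 0.3, 0.3, 0.3, 0.3], dp=[[0.075, -0.078, 0.005], [0.076, -0.083, 0.005], [0.076, -0.087, 0.005], [0.073, -0.089, 0.005], [0.069, -0.089, 0.005], [0.063, -0.088, 0.005], [0.058, -0.083, 0.004], [0.051, -0.077, 0.005]], turn=[[0, 0, 0.033], [0, 0, 0.034], [0, 0, 0.035], [0, 0, 0.035], [0, 0, 0.034], [0, 0, 0.033], [0, 0, 0.031], [0, 0, 0.028]])

```text
clock: 33.32
position: [0.5815, -0.1064, 0.0853]
ee_rot: [0.996, -0.088, -0.001, 0.0]
ft_force: [0.6, -0.9, -0.4]
grip_width: 0.423
```

>>> move_arm(claw=[0.3, 0.3, 0.3, 0.3, 0.3, 0.3, 0.3, 0.3], dp=[[0.043, -0.069, 0.003], [0.036, -0.059, 0.003], [0.027, -0.048, 0.003], [0.02, -0.036, 0.002], [0.012, -0.021, 0.001], [0.004, -0.007, 0.0], [0, 0, 0], [0, 0, 0]], turn=[[0, 0, 0.025], [0, 0, 0.021], [0, 0, 0.017], [0, 0, 0.012], [0, 0, 0.007], [0, 0, 0.003], [0, 0, 0], [0, 0, 0]])

```text
clock: 33.98
position: [0.6183, -0.0677, 0.0841]
ee_rot: [0.993, -0.121, -0.0, 0.001]
ft_force: [0.3, -0.2, -0.1]
grip_width: 0.421
```

```bash
python3 -c "
from h import *
st();plan([.6190,-.0673,.039],-13.87,5)"
```

```text
pos [ 0.6183 -0.0677  0.0841] yaw -13.889711095797306 tilt [-0.0002  0.0011] F [ 0.3134 -0.1972 -0.0828] t 33.9833 j [ 0.1895  0.4506 -0.1966  1.6247  0.0979  1.0763 -0.2769]
max mm/row 9.2 deg/row 0.0
[[0.001, -0.001, 0.045], [0.0, -0.0, 0.045], [0.001, -0.001, 0.045], [0.0, -0.0, 0.046], [0.001, -0.001, 0.045]] 
 [[0.0, 0.0, -0.0], [0.0, 0.0, -0.0], [0.0, 0.0, -0.0], [0.0, 0.0, -0.0], [0.0, 0.0, -0.0]]
end [ 0.619  -0.0673  0.0389] -13.889711095797306
```

>>> move_arm(claw=[0.3, 0.3, 0.3, 0.3, 0.3, 0.3, 0.3, 0.3], dp=[[0.003, -0.002, 0.03], [0, 0, 0.06], [0, 0, 0.06], [0, 0, 0.035], [0, 0, 0.02], [0, 0, 0.01], [0, 0, 0], [0, 0, 0]], turn=[[0, 0, 0], [0, 0, 0], [0, 0, 0], [0, 0, 0], [0, 0, 0], [0, 0, 0], [0, 0, 0], [0, 0, 0]])

```text
clock: 34.65
position: [0.6195, -0.0668, 0.0415]
ee_rot: [0.993, -0.121, 0.0, 0.0]
ft_force: [-0.3, -0.1, -1.2]
grip_width: 0.421
```

>>> move_arm(claw=[0.3, 0.3, 0.3], dp=[[0, 0, 0], [0, 0, 0], [0, 0, 0]], turn=[[0, 0, 0], [0, 0, 0], [0, 0, 0]])

```text
clock: 34.9
position: [0.6195, -0.0669, 0.0417]
ee_rot: [0.993, -0.121, 0.0, 0.0]
ft_force: [0.1, 1.0, -0.6]
grip_width: 0.42
```

Now lower in small steps to contact with the rails.

>>> move_arm(claw=[0.3, 0.3, 0.3, 0.3, 0.3], dp=[[-0.001, 0.001, 0.01], [0, 0, 0.008], [0, 0, 0.003], [0, 0, 0], [0, 0, 0]], turn=[[0, 0, 0], [0, 0, 0], [0, 0, 0], [0, 0, 0], [0, 0, 0]])

```text
clock: 35.32
position: [0.619, -0.067, 0.037]
ee_rot: [0.993, -0.121, -0.0, 0.0]
ft_force: [0.1, -0.3, -0.6]
grip_width: 0.421
```

>>> move_arm(claw=[0.3, 0.3, 0.3, 0.3], dp=[[0, 0, 0.004], [0, 0, 0], [0, 0, 0], [0, 0, 0]], turn=[[0, 0, 0], [0, 0, 0], [0, 0, 0], [0, 0, 0]])

```text
clock: 35.65
position: [0.6192, -0.067, 0.0365]
ee_rot: [0.993, -0.121, 0.0, 0.0]
ft_force: [-1.1, 0.4, 2.7]
grip_width: 0.421
```

>>> move_arm(claw=[0.5, 0.55, 0.55, 0.55, 0.55, 0.55, 0.55, 0.55], dp=[[0, 0, 0], [0, 0, 0], [0, 0, -0.01], [0, 0, -0.01], [0, 0, 0], [0, 0, 0], [0, 0, 0], [0, 0, 0]], turn=[[0, 0, 0], [0, 0, 0], [0, 0, 0], [0, 0, 0], [0, 0, 0], [0, 0, 0], [0, 0, 0], [0, 0, 0]], grip_force=30)

```text
clock: 36.32
position: [0.619, -0.067, 0.0403]
ee_rot: [0.993, -0.121, 0.0, 0.0]
ft_force: [0.3, 0.4, 0.1]
grip_width: 0.552
```

```bash
python3 -c "
from h import *
st();snap('wrist','w24')"
```

```text
pos [ 0.619  -0.067   0.0403] yaw -13.85913936682089 tilt [0.0001 0.0007] F [0.2565 0.3891 0.1434] t 36.3167 j [ 0.1849  0.5021 -0.1924  1.6529  0.1106  0.9974 -0.2864]
```

View pics/w24.png

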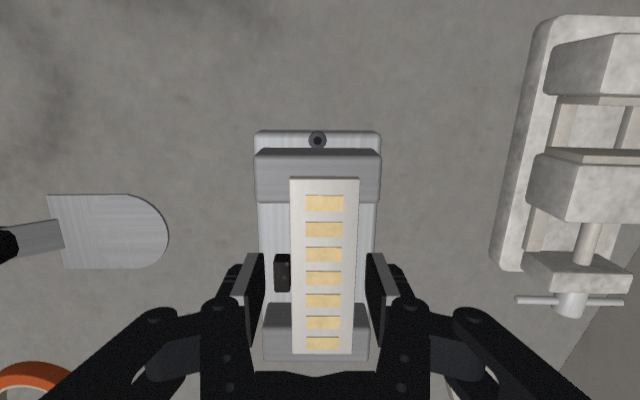

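Carrier sits flat on the rest, tab at (282,272) between the pads. Close and lift.

>>> move_arm(claw=[0.5, 0.45, 0.4, 0.35, 0.35, 0.35, 0.35, 0.35], dp=[[0, 0, 0], [0, 0, 0], [0, 0, 0], [0, 0, 0], [0, 0, 0], [0, 0, 0], [0, 0, 0], [0, 0, 0]], turn=[[0, 0, 0], [0, 0, 0], [0, 0, 0], [0, 0, 0], [0, 0, 0], [0, 0, 0], [0, 0, 0], [0, 0, 0]], grip_force=40)

```text
clock: 37.03
position: [0.6192, -0.067, 0.0405]
ee_rot: [0.993, -0.121, 0.0, 0.0]
ft_force: [-0.9, -0.3, 5.7]
grip_width: 0.423
```

>>> move_arm(claw=[0.3, 0.3, 0.3, 0.3, 0.3, 0.3, 0.3, 0.3], dp=[[0, 0, 0], [0, 0, -0.02], [0, 0, -0.04], [0, 0, -0.06], [0, 0, -0.06], [0, 0, -0.04], [0, 0, -0.02], [0, 0, 0]], turn=[[0, 0, 0], [0, 0, 0], [0, 0, 0], [0, 0, 0], [0, 0, 0], [0, 0, 0], [0, 0, 0], [0, 0, 0]], grip_force=50)

```text
clock: 37.7
position: [0.6199, -0.067, 0.09]
ee_rot: [0.993, -0.121, 0.001, 0.0]
ft_force: [0.5, 0.4, -0.5]
grip_width: 0.415
```

```bash
python3 -c "
from h import *
st();snap('wrist','w25');plans([.4015,-.3070,.10],8.3,22)"
```

```text
pos [ 0.6199 -0.067   0.09  ] yaw -13.860147456674392 tilt [0.0026 0.0003] F [ 0.5069  0.4305 -0.5419] t 37.7 j [ 0.1891  0.4455 -0.1976  1.6185  0.0969  1.0846 -0.2767]
max mm/row 23.098051865904186
[[-0.004, 0.007, -0.0], [-0.012, 0.022, -0.001], [-0.019, 0.035, -0.001], [-0.027, 0.049, -0.002], [-0.035, 0.059, -0.003], [-0.042, 0.07, -0.003], [-0.05, 0.079, -0.003], [-0.056, 0.084, -0.003]] 
 [[0.0, -0.0, -0.003], [0.0, -0.0, -0.007], [0.0, -0.0, -0.012], [0.0, -0.0, -0.017], [0.0, -0.0, -0.021], [0.0, -0.0, -0.025], [0.0, -0.0, -0.028], [0.0, -0.0, -0.031]]
[[-0.061, 0.089, -0.004], [-0.067, 0.091, -0.004], [-0.071, 0.091, -0.004], [-0.073, 0.089, -0.003], [-0.075, 0.086, -0.004], [-0.073, 0.08, -0.004], [-0.07, 0.073, -0.003], [-0.066, 0.064, -0.004]] 
 [[0.0, -0.0, -0.033], [0.0, -0.0, -0.034], [0.0, -0.0, -0.035], [0.0, -0.0, -0.035], [0.0, -0.0, -0.034], [0.0, -0.0, -0.033], [0.0, -0.0, -0.031], [0.0, -0.0, -0.028]]
[[-0.06, 0.057, -0.002], [-0.051, 0.046, -0.003], [-0.042, 0.037, -0.002], [-0.031, 0.026, -0.001], [-0.018, 0.016, -0.001], [-0.007, 0.005, -0.0]] 
 [[0.0, -0.0, -0.025], [0.0, -0.0, -0.021], [0.0, -0.0, -0.017], [0.0, -0.0, -0.012], [0.0, -0.0, -0.007], [0.0, -0.0, -0.003]]
end [ 0.4014 -0.307   0.1   ] 8.277515600006174
```

View pics/w25.png

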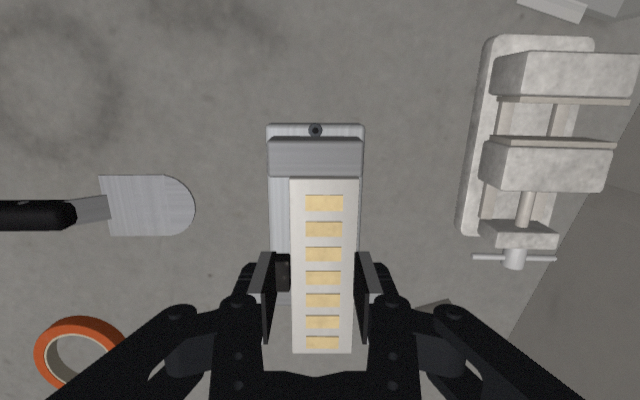

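```bash
python3 -c "
from h import *
st();print(manip.get_obs()['grip_width'])"
```

```text
pos [ 0.6194 -0.067   0.089 ] yaw -13.862491954359891 tilt [0.0013 0.0006] F [ 0.6219  0.5117 -0.5058] t 37.75 j [ 0.1891  0.4464 -0.1975  1.6195  0.097   1.0841 -0.2768]
0.41699128530780205
```

State unchanged, so I carry the carrier to the tray again.

>>> move_arm(claw=[0.3, 0.3, 0.3, 0.3, 0.3, 0.3, 0.3, 0.3], dp=[[-0.004, 0.007, 0.0], [-0.012, 0.022, -0.001], [-0.019, 0.035, -0.001], [-0.027, 0.049, -0.002], [-0.035, 0.059, -0.003], [-0.042, 0.07, -0.003], [-0.05, 0.079, -0.003], [-0.056, 0.084, -0.003]], turn=[[0, 0, -0.003], [0, 0, -0.007], [0, 0, -0.012], [0, 0, -0.017], [0, 0, -0.021], [0, 0, -0.025], [0, 0, -0.028], [0, 0, -0.031]])

```text
clock: 38.42
position: [0.5541, -0.1378, 0.0912]
ee_rot: [0.998, -0.063, -0.0, 0.0]
ft_force: [0.1, -0.4, 0.2]
grip_width: 0.418
```

>>> move_arm(claw=[0.3, 0.3, 0.3, 0.3, 0.3, 0.3, 0.3, 0.3], dp=[[-0.061, 0.089, -0.004], [-0.067, 0.091, -0.004], [-0.071, 0.091, -0.004], [-0.073, 0.089, -0.003], [-0.075, 0.086, -0.004], [-0.073, 0.08, -0.004], [-0.07, 0.073, -0.003], [-0.066, 0.064, -0.004]], turn=[[0, 0, -0.033], [0, 0, -0.034], [0, 0, -0.035], [0, 0, -0.035], [0, 0, -0.034], [0, 0, -0.033], [0, 0, -0.031], [0, 0, -0.028]])

```text
clock: 39.08
position: [0.4369, -0.2669, 0.0974]
ee_rot: [0.999, 0.039, -0.0, 0.0]
ft_force: [0.8, 0.5, -0.5]
grip_width: 0.415
```

>>> move_arm(claw=[0.3, 0.3, 0.3, 0.3, 0.3, 0.3, 0.3, 0.3], dp=[[-0.06, 0.057, -0.002], [-0.051, 0.046, -0.003], [-0.042, 0.037, -0.002], [-0.031, 0.026, -0.001], [-0.018, 0.016, -0.001], [-0.007, 0.005, 0.0], [0, 0, 0], [0, 0, 0]], turn=[[0, 0, -0.025], [0, 0, -0.021], [0, 0, -0.017], [0, 0, -0.012], [0, 0, -0.007], [0, 0, -0.003], [0, 0, 0], [0, 0, 0]])

```text
clock: 39.75
position: [0.4013, -0.3066, 0.0994]
ee_rot: [0.997, 0.072, -0.0, 0.0]
ft_force: [0.6, 0.3, -0.4]
grip_width: 0.42
```

>>> move_arm(claw=[0.3, 0.3, 0.3, 0.3, 0.3, 0.3, 0.3, 0.3], dp=[[0, 0, 0.03], [0, 0, 0.07], [0, 0, 0.1], [0, 0, 0.1], [0, 0, 0.07], [0, 0, 0.04], [0, 0, 0.015], [0, 0, 0.005]], turn=[[0, 0, 0], [0, 0, 0], [0, 0, 0], [0, 0, 0], [0, 0, 0], [0, 0, 0], [0, 0, 0], [0, 0, 0]])

```text
clock: 40.42
position: [0.4012, -0.3067, 0.0131]
ee_rot: [0.997, 0.072, -0.0, 0.0]
ft_force: [-0.7, -0.4, -0.5]
grip_width: 0.412
```

>>> move_arm(claw=[0.3, 0.3, 0.3, 0.3], dp=[[0, 0, 0], [0, 0, 0], [0, 0, 0], [0, 0, 0]], turn=[[0, 0, 0], [0, 0, 0], [0, 0, 0], [0, 0, 0]])

```text
clock: 40.75
position: [0.4015, -0.3073, 0.0141]
ee_rot: [0.997, 0.072, 0.0, 0.001]
ft_force: [0.8, 0.1, -0.9]
grip_width: 0.417
```

>>> move_arm(claw=[0.3, 0.3, 0.3, 0.3, 0.3, 0.3, 0.3], dp=[[0, 0, 0.012], [0, 0, 0.015], [0, 0, 0.01], [0, 0, 0.004], [0, 0, 0], [0, 0, 0], [0, 0, 0]], turn=[[0, 0, 0], [0, 0, 0], [0, 0, 0], [0, 0, 0], [0, 0, 0], [0, 0, 0], [0, 0, 0]])

```text
clock: 41.33
position: [0.4012, -0.307, 0.0053]
ee_rot: [0.997, 0.072, 0.0, 0.0]
ft_force: [-0.2, 0.6, 0.1]
grip_width: 0.415
```

>>> move_arm(claw=[0.3, 0.3, 0.3], dp=[[0, 0, 0.004], [0, 0, 0], [0, 0, 0]], turn=[[0, 0, 0], [0, 0, 0], [0, 0, 0]])

```text
clock: 41.58
position: [0.4013, -0.3071, 0.0046]
ee_rot: [0.997, 0.072, 0.0, 0.0]
ft_force: [0.3, 0.3, -0.3]
grip_width: 0.415
```

>>> move_arm(claw=[0.3, 0.3, 0.3], dp=[[0, 0, 0.003], [0, 0, 0], [0, 0, 0]], turn=[[0, 0, 0], [0, 0, 0], [0, 0, 0]])

```text
clock: 41.83
position: [0.4013, -0.3071, 0.0045]
ee_rot: [0.997, 0.072, 0.0, 0.0]
ft_force: [-3.1, 1.3, 7.9]
grip_width: 0.416
```

>>> move_arm(claw=[0.42, 0.46, 0.5, 0.55, 0.55, 0.55, 0.55], dp=[[0, 0, 0], [0, 0, 0], [0, 0, 0], [0, 0, 0], [0, 0, 0], [0, 0, -0.02], [0, 0, -0.06]], turn=[[0, 0, 0], [0, 0, 0], [0, 0, 0], [0, 0, 0], [0, 0, 0], [0, 0, 0], [0, 0, 0]])

```text
clock: 42.42
position: [0.4002, -0.3064, 0.0189]
ee_rot: [0.997, 0.072, -0.001, -0.001]
ft_force: [-0.2, 0.0, -0.1]
grip_width: 0.55
```

>>> move_arm(claw=[0.6, 0.6, 0.6, 0.6, 0.6, 0.6, 0.6], dp=[[0, 0, -0.1], [0, 0, -0.2], [0, 0, -0.2], [0, 0, -0.2], [0, 0, -0.1], [0, 0, 0], [0, 0, 0]], turn=[[0, 0, 0], [0, 0, 0], [0, 0, 0], [0, 0, 0], [0, 0, 0], [0, 0, 0], [0, 0, 0]])

```text
clock: 43.0
position: [0.4017, -0.3073, 0.1813]
ee_rot: [0.997, 0.072, 0.001, 0.001]
ft_force: [0.4, -0.4, -0.7]
grip_width: 0.6
```

```bash
python3 - <<'E'
from h import *
st();snap('wrist','w26');snap('scene','s26')
s=cv2.imread('pics/s26.png'); crop(s,200,150,420,310,3.6,'pics/s26c.png')
E
```

```text
pos [ 0.4017 -0.3073  0.1813] yaw 8.275194111811063 tilt [0.002  0.0026] F [ 0.3721 -0.3988 -0.7241] t 43.0 j [ 0.6626  0.1092 -0.107   1.8371  0.0133  1.1928  0.6958]
```

View pics/w26.png

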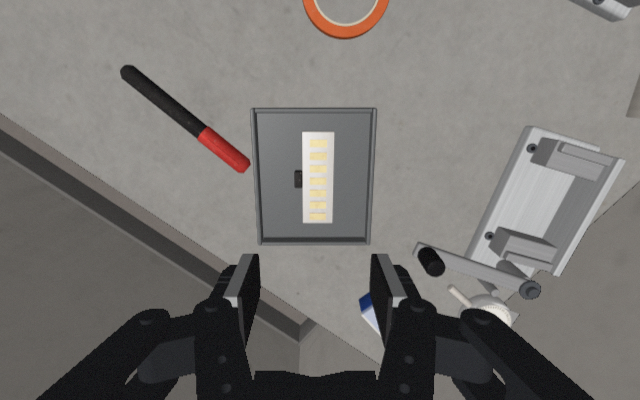

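View pics/s26c.png

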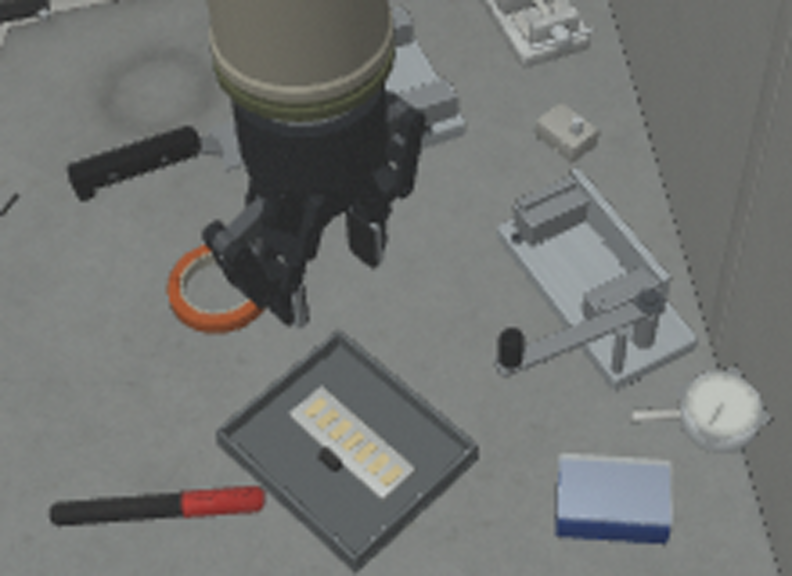

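```bash
python3 -c "
from workcell import manip
print(manip.hand_in())"
```

```text
the job is handed in; nothing more can be done
None
```

The job is done and handed in at about 43 s of the 72 s allowed; hand-in gives no verdict.

**What I did**
- **Bar:** I swung it round with the knob loosely between the fingers until it met the stop pin at about 14 N.
- **Carrier to rest:** I slid the spatula under it, lifted it level and set it on the rest. The spatula now lies flat on the bench, released.
- **Carrier to tray:** I took it by its long edges and lowered it into the tray until I felt light contact of about 8 N, then opened the fingers.

**Last checks**
- **Carrier:** it lies flat in the middle of the tray, lengthwise along it.
- **Bar:** in the scene camera the knob is within a pixel of where a bar angle of 1.5 should put it.
- **Setting block, clip box and tape roll:** they look where they were at the start; I judged this by eye.

**What went wrong or disagreed**
- **First try at the tray:** the fingertips touched its floor first, at up to 29 N, with the carrier still about 3 mm up. I did not release; I took it back to the rest, gripped it about 4 mm higher and set it down again. My camera estimate of the fingertip height had been about 4 mm off.
- **Laying the spatula down:** it briefly pressed on the bench with about 49 N at the wrist. That is under the 120 N wrist limit. It should have been the spatula and not the gripper's body that pressed, so the 40 N limit should not apply, but I could not confirm that.
- **Bar angle:** one early rough reading after the swing gave 1.45; a closer look at the same picture gave 1.5.

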